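# Hang the cutlery caddy on the carousel

### The arm

A 6-joint arm with a two-finger parallel gripper is mounted at the origin on the work surface. World frame = base frame: x ahead of the robot, y to its left, z up, the work surface at z = 0. Lengths are in m, angles in rad, forces in N, time in s.
With the tool pointing down it reaches from about 0.35 to 0.85 m from the base axis. Payload 8.1 kg.
Tool frame: the origin (TCP) lies on the mounting face of the last link; the fingertips stand 186 mm ahead of it and the grasp point (between the pads) lies 167 mm ahead of it (grip_point_offset is the distance from the TCP to the grasp point, in m); z points along the fingers, y is the direction in which the jaws open and shut (so a half turn about z gives the same grasp; the last joint's range is limited). The gripper opens to 93 mm and grips with 3 to 60 N. Pads are 15 mm wide; open, the fingers measure 128 mm over their backs; the gripper's body (75 mm by 188 mm) begins 65 mm behind the grasp point.
Start: joints at [-1.415, 0.13, 1.488, -0, 1.523, -0.085], TCP at [0.143, -0.583, 0.405] pointing down, gripper open.
Joint ranges: [-2.96, 2.96], [-0.89, 2.26], [0.02, 2.5], [-1.34, 4.48], [0, 2.73], [-2.66, 2.66]. Speed limits (rad/s): [2.39, 2.39, 2.79, 3.14, 3.14, 3.14].

### API

Orientations are given as a rotation vector (axis times angle).
In Python, from plant import read_state, read_camera, close_job, grip_point_offset gives the robot as it stands.
- The arm moves only by the shell command python3 -m creep 'ROWS' [OPENING] [FORCE]. ROWS is JSON, a list of rows, each a list of 2 entries, a list of its own where there are three numbers: the shift along the tool's x, y, z in cm, then the turn, a rotation vector about the tool's x, y, z in degrees. In form: [[[tx, ty, tz], [rx, ry, rz]], ...]. A call has 1 to 12 rows; each row shifts and turns the commanded pose from where the row before left it, along the tool's axes as they then stand; what a row does not reach is not made up. A row lasts 1/12 s, in which the tool goes at most 41.7 mm and 7.16 degrees, less where a joint would pass 70% of its speed; a pose out of reach is approached as far as the arm can. A call is refused whole if a number of a shift passes 4.17 or a number of a turn 7.16, either way. A call with a gripper value outside its range is refused whole. OPENING is the opening in per cent of the stroke, from 0 (shut) to 100 (fully open), set as the call begins (- or left out, the last holds). The fingers move at their own pace and stop on an object; FORCE is the grip in N (left out, the last holds). Time passes only in rows, so rows that do not move let the fingers close. It gives the time, the measured TCP pose, the force and the opening at its end, in the units of the state.
- read_state(): the state, without advancing time (a new reading comes with each control period).
- read_camera(name): name is "scene" or "side" or "wrist"; returns a dict with "img" (420x560x3 uint8, red, green, blue), "K" (3x3 intrinsics, pixels), "k1" (the pictures are not rectified: a ray, as slopes to the right and down, at radius r is drawn at 1 + k1 r^2 times it, then the intrinsics apply), "T" (4x4, takes a point from camera to world coordinates). Camera axes: x right, y down, z forward; pixel columns grow to the right and rows downward; lengths in m; the calibration is good to about 2 mm. A picture is of the moment at which its call begins. There is no depth.
- close_job(): hands the job in, once; it reports no verdict.
The state is a dict: "t": time; "q": joint angles; "dq": joint speeds; "joint_torque": joint torques, N m; "tool_pos": TCP position; "orientation": TCP orientation; "force": force on the tool from outside, world axes, zero at the start; "wrist_torque": the same for the moment, N m; "opening": finger opening in m.
Only numpy, scipy, OpenCV 4.12 (cv2) and the standard library are available. Lean on these libraries where they do the work, as an engineer would, in place of code of your own. Each camera call takes 0.05 s, during which the arm holds its last target.

### The job

Turn the caddy carousel until its empty hook stands over the yellow mark on the base, then hang the light-blue cutlery caddy by its steel eye on that hook. Press it straight down past the spring catch until it is fully home and latched, feeling for the stop and never pressing it on the carousel with more than 30 N, and leave it hanging there, hook still over the mark. Do not disturb the mugs, the tumbler and the other things around.

Things in the scene. Friction and masses are not known exactly. Their poses are not given: they have to be found in the camera images.
- stand: Fixed carousel stand: grey round base, radius 130 mm, 18 mm high; origin under its centre, on the table. It carries mast, turning wheel and four hooks 90 degrees apart; three hold a white, navy and grey caddy, whose outer corners sweep a circle of radius 201 mm, tops 216 mm above the table. Its own -x points from the mast to the yellow mark, roughly towards the robot.
- mark (a point): Yellow mark on the base, 115 mm from the mast axis, 18 mm above the table: the empty hook must stand over it (within 12 mm in plan).
- carousel (a joint): Angle of the carousel (rad), counter-clockwise positive seen from above; 0 (or 6.28) when the empty hook is exactly over the mark. Starts anywhere from 0.9 to 5.38; turns either way between -1.5 and 7.8. A brake of about 0.3 N m holds it where it is left.
- hub (a point): On the mast axis, on the top face of the aluminium turning wheel (radius 78 mm), 205 mm above the table. Four black upright round pegs stand on the wheel for turning it: 16 mm thick, 50 mm tall, 65 mm from the axis, at 45, 135, 225 and 315 degrees from the empty hook's direction. Easily pushed round from above with closed fingers (5 N).
- station (a point): On the carousel, 115 mm from the mast axis, on the centre line of the empty hook's upright prong; turns with it. Its height, 150 mm, is only the NOMINAL seat height: the hook is clamped on the mast up to 13 mm higher or lower, which is not measured. Prong: 8 mm thick (radially), 20 mm wide, rounded tip 50 mm above the seat. A backing plate hangs below the seat, 9 mm outward.
- catch (a joint): Red spring catch on the mast side of the empty hook's prong: metres pushed in towards the mast, 0 = out. An eye coming down meets its ramp 40 mm above the seat, pushes it in about 4 mm (5 to 10 N downwards; weight alone is not enough) and keeps it in until the eye is within 2 mm of its hard seat; then it springs out over the eye's top. On the seat the force rises steeply.
- caddy: Light-blue square cutlery caddy, loose, upright on the table, 70 x 70 x 95 mm to the rim, 0.15 to 0.31 kg. Origin at the centre of its underside; its +x side carries the steel eye, which points to the mast when hung. Handle: black level bar above the mouth along its x, 66 mm long, 12 mm wide, 14 mm tall, centre 125 mm straight above the origin; grip it across from above.
- eye (a point): On the caddy: centre of the underside of the steel eye, 47 mm from the caddy's axis along its +x, 66 mm above its underside. The eye is a frame 26 mm tall, 24 x 36 mm outside, with an upright rectangular through hole 11 mm (caddy x) by 24 mm (caddy y).
- mug_orange: Orange mug, radius 38 mm, 85 mm tall, origin at the centre of its underside; bystander, may stand where the caddy did in another start.
- mug_black: Black mug, same size; bystander.
- tumbler: Blue-tinted clear tumbler standing upside down on the table, 150 mm tall, radius 37 mm at the table; bystander.
- spoon: Spoon lying on the table; bystander.
- soap: Green bottle, radius 33 mm, 170 mm tall; bystander.
Things that resemble listed ones, but are neither listed nor needed, are in the scene too. What is shaped like the caddy but pink or purple is not meant.

How it is judged:
By the outcome, as a careful person would: the job done as asked, in the order asked, and still so for the second after the job is handed in, with the robot touching nothing.
It also fails if it takes over 69 s, if anything falls off the work surface, if the arm or the gripper's body presses on something with over 40 N, if the wrist force passes 120 N, or if a joint passes its speed limit or range.

## Working session

There is one attempt and no reset: what is moved stays moved. The work goes in short steps, Python scripts to look and compute and a shell command to move; the robot and the scene stay as the last step left them, time stands still between calls to the robot, and variables do not carry over. Pictures are saved under pics/ and viewed, and the job is handed in when it is done.

```bash
ls; mkdir -p pics
python3 - <<'E'
from plant import *
import cv2,numpy as np
s=read_state();print(s, grip_point_offset)
for n in ("scene","side","wrist"):
    c=read_camera(n);cv2.imwrite(f"pics/{n}0.png",c["img"][:,:,::-1]);print(n,c["K"],c["k1"],np.round(c["T"],4))
E
```

```text
pics
{'t': 0.0, 'q': array([-1.41538496e+00,  1.31181868e-01,  1.48929507e+00, -3.00420413e-05,
        1.52302065e+00, -8.54109682e-02]), 'dq': array([ 0.00060886, -0.00204153,  0.00168997,  0.00050597, -0.00022738,
       -0.00053709]), 'joint_torque': array([ 2.81374247e-03, -5.59843397e+01, -4.91753626e+01,  7.69809284e-02,
        3.53053550e-02, -1.95065086e-04]), 'tool_pos': array([ 0.14307367, -0.58244791,  0.4036661 ]), 'orientation': array([-3.11695621e+00, -3.77143112e-01,  1.51721187e-04]), 'force': array([ 0.73606924, -0.74445584,  0.71251496]), 'wrist_torque': array([-0.00258128,  0.02689476,  0.03140959]), 'opening': 0.09286511647959671} 0.1673
scene [[455.99272095   0.         282.89604503]
 [  0.         455.99272095 208.31743683]
 [  0.           0.           1.        ]] -0.10276809790432136 [[ 0.0733  0.8031 -0.5913  1.2496]
 [ 0.9973 -0.0545  0.0496 -0.0707]
 [ 0.0076 -0.5933 -0.8049  1.1674]
 [ 0.      0.      0.      1.    ]]
side [[380.29471565   0.         278.25331802]
 [  0.         380.29471565 212.10127421]
 [  0.           0.           1.        ]] 0.005107489028898877 [[-0.8535 -0.378   0.3588  0.0585]
 [-0.5208  0.644  -0.5604  0.6831]
 [-0.0192 -0.6652 -0.7465  1.0169]
 [ 0.      0.      0.      1.    ]]
wrist [[367.66292416   0.         283.81566967]
 [  0.         367.66292416 206.91421604]
 [  0.           0.           1.        ]] -0.1016609055008241 [[ 2.392e-01 -9.282e-01 -2.851e-01  2.224e-01]
 [-9.710e-01 -2.286e-01 -7.060e-02 -5.623e-01]
 [ 3.000e-04  2.937e-01 -9.559e-01  3.836e-01]
 [ 0.000e+00  0.000e+00  0.000e+00  1.000e+00]]
```

View pics/scene0.png

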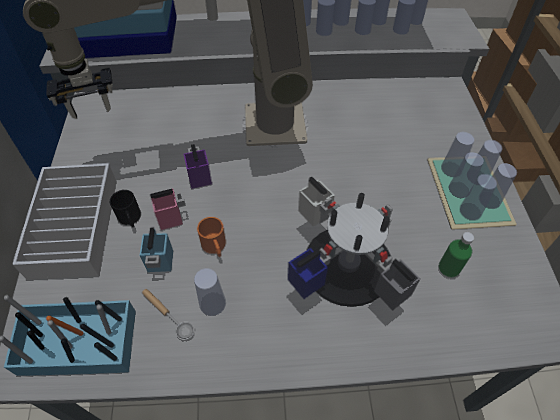

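View pics/side0.png

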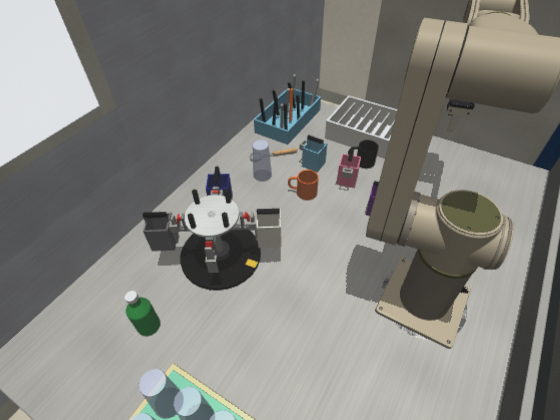

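View pics/wrist0.png

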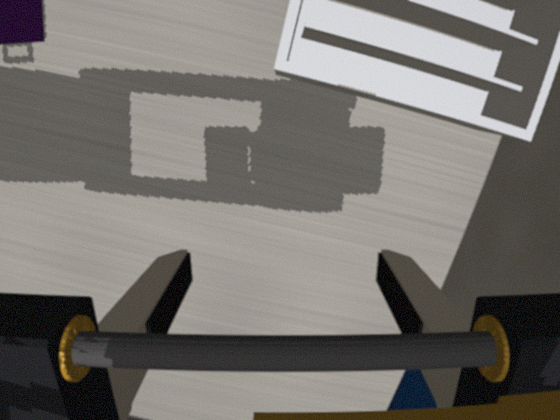

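The scene view shows the following:
- The light-blue caddy is at about (155,252), with its eye at about (157,268). It is the only light-blue one.
- The lookalikes are pink at (167,210) and purple at (198,168).
- The carousel is at about (357,240), with white, navy and grey caddies. The empty hook points up-right, at about (387,212).

I'll confirm these in enlarged crops.

```bash
cat > h.py <<'E'
import numpy as np, cv2
from plant import *
from scipy.optimize import least_squares
def ray(c,u,v):
    K=c["K"];p=np.array([(u-K[0,2])/K[0,0],(v-K[1,2])/K[1,1]]);q=p.copy()
    for _ in range(30): q=p/(1+c["k1"]*(q@q))
    d=c["T"][:3,:3]@np.array([q[0],q[1],1.]);return c["T"][:3,3],d
def onz(c,u,v,z):
    o,d=ray(c,u,v);return o+d*(z-o[2])/d[2]
def proj(c,P):
    R=c["T"][:3,:3];x=R.T@(np.asarray(P,float)-c["T"][:3,3]);q=x[:2]/x[2];q=q*(1+c["k1"]*(q@q))
    return c["K"][:2,:2]@q+c["K"][:2,2]
def tri(obs):
    A=np.zeros((3,3));b=np.zeros(3)
    for c,u,v in obs:
        o,d=ray(c,u,v);d/=np.linalg.norm(d);M=np.eye(3)-np.outer(d,d);A+=M;b+=M@o
    return np.linalg.solve(A,b)
def crop(img,x0,y0,w,h,f,name):
    cv2.imwrite(name,cv2.resize(img[y0:y0+h,x0:x0+w,::-1],None,fx=f,fy=f,interpolation=cv2.INTER_CUBIC))
E
python3 - <<'E'
from h import *
import pickle
cs={n:read_camera(n) for n in("scene","side")}
pickle.dump(cs,open("c0.pkl","wb"))
crop(cs["scene"]["img"],120,180,130,100,6,"pics/s_cad.png")
crop(cs["scene"]["img"],280,170,150,140,4,"pics/s_car.png")
crop(cs["side"]["img"],140,160,150,130,5,"pics/d_car.png")
crop(cs["side"]["img"],230,120,150,100,5,"pics/d_cad.png")
E
```

```text
(no output)
```

View pics/s_cad.png

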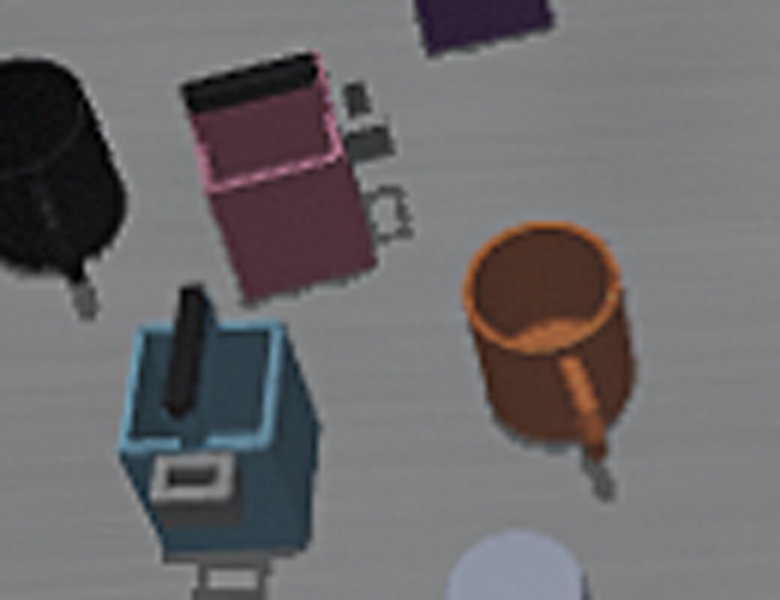

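View pics/s_car.png

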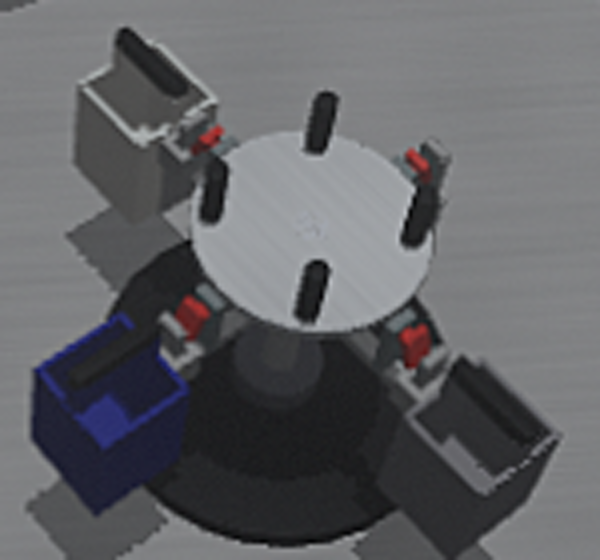

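View pics/d_car.png

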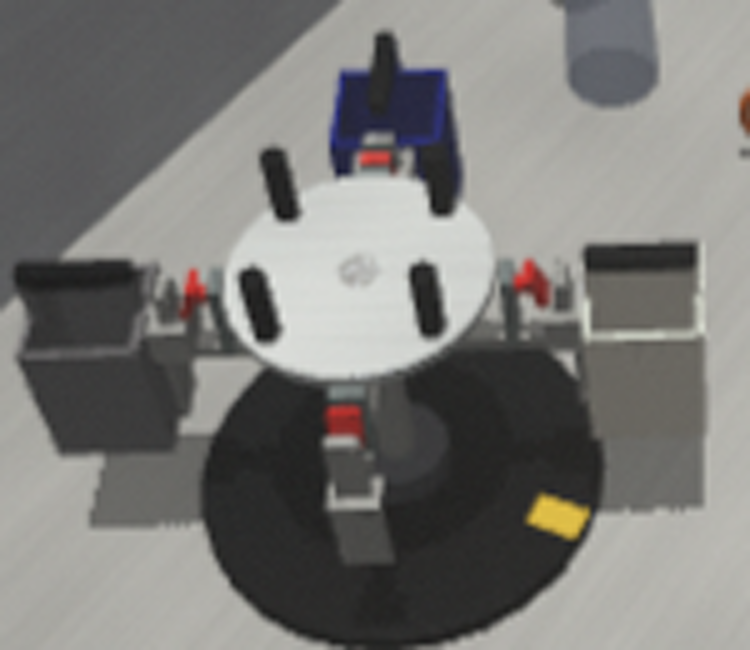

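View pics/d_cad.png

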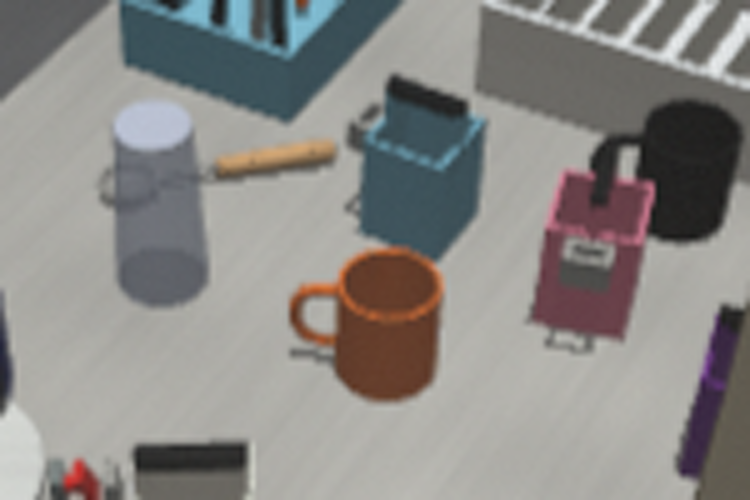

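Crops confirm the light-blue caddy, with its eye on the side towards the scene camera. The yellow mark shows at side (252,263). Next I'll measure positions.

Run:
```python
from h import *
import pickle
cs=pickle.load(open("c0.pkl","rb"));S,D=cs["scene"],cs["side"]
sc=lambda u,v:(280+u/4,170+v/4)
dc=lambda u,v:(140+u/5,160+v/5)
sk=lambda u,v:(120+u/6,180+v/6)
dk=lambda u,v:(230+u/5,120+v/5)
print("hub",tri([(S,*sc(308,225)),(D,*dc(358,270))]),onz(S,*sc(308,225),.205),onz(D,*dc(358,270),.205))
# pegs tops
for a,b in (((325,97),(425,268)),((216,165),(438,152)),((318,266),(272,155)),((426,190),(250,272))):
    print("peg",tri([(S,*sc(*a)),(D,*dc(*b))]),onz(S,*sc(*a),.255)[:2],onz(D,*dc(*b),.255)[:2])
print("mark",onz(D,*dc(559,517),.018))
print("prong tip",tri([(S,*sc(437,148)),(D,*dc(350,445))]))
for p in ((138,325),(283,325),(268,445),(122,447)): print("rimS",onz(S,*sk(*p),.095)[:2])
for p in ((362,150),(485,120),(440,165)): print("rimD",onz(D,*dk(*p),.095)[:2])
for p in ((193,290),(178,408)): print("barS",onz(S,*sk(*p),.132)[:2])
for p in ((393,82),(467,105)): print("barD",onz(D,*dk(*p),.132)[:2])
print("eyetopS",onz(S,*sk(194,477),.092)[:2])
print("mugO",onz(S,*sk(543,290),.085)[:2]);
```

```text
hub [0.61092178 0.17448572 0.20253683] [0.61237247 0.17363801 0.205     ] [0.60937465 0.17628241 0.205     ]
peg [0.54656468 0.18818083 0.25357858] [0.54841611 0.18862515] [0.54518575 0.18806482]
peg [0.59420692 0.1115326  0.25166631] [0.59699354 0.11130432] [0.59165483 0.1134659 ]
peg [0.67369608 0.1621545  0.25300541] [0.67519525 0.16195665] [0.67191939 0.16315742]
peg [0.62477534 0.23836292 0.25513248] [0.62479052 0.23855027] [0.62478976 0.23812897]
mark [0.49779618 0.15980943 0.018     ]
prong tip [0.54578747 0.27231778 0.19143117]
rimS [ 0.5255617  -0.40546682]
rimS [ 0.53000888 -0.33651534]
rimS [ 0.59530025 -0.33857883]
rimS [ 0.59219581 -0.40588596]
rimD [ 0.58691232 -0.32471513]
rimD [ 0.52260179 -0.4036513 ]
rimD [ 0.52768487 -0.33854764]
barS [ 0.53287655 -0.37041373]
barS [ 0.59615809 -0.3712242 ]
barD [ 0.58446377 -0.36641466]
barD [ 0.52351935 -0.36931264]
eyetopS [ 0.6083184  -0.37198036]
mugO [ 0.51142802 -0.21579563]
```

Measurements check out: mark radius 113 mm, prong radius 117 mm with its tip at 0.191, peg radii 65 mm.

- **Hub:** about (0.610, 0.175).
- **Mark direction:** about 187.7°.
- **Empty hook:** about 123°, so it needs about +65° counter-clockwise.

I'll close the fingers, raise the tool and turn it to tool x at 50°, ready to push the peg at 168°.

```bash
python3 -m creep '[[[0,0,-1],[0,0,-6]],[[0,0,-1],[0,0,-6]],[[0,0,-1],[0,0,-6]],[[0,0,-1],[0,0,-6]],[[0,0,-1],[0,0,-6]],[[0,0,-1],[0,0,-6]]]' 0 20
cat >> h.py <<'E'
def toolto(target,yaw=None):
    from scipy.spatial.transform import Rotation as R
    s=read_state();M=R.from_rotvec(s["orientation"]).as_matrix()
    x=M[:,0];print("t",round(s["t"],2),"pos",s["tool_pos"].round(4),"yawx",np.degrees(np.arctan2(x[1],x[0])).round(2),"z",M[:,2].round(4),"F",s["force"].round(1),"op",round(s["opening"],4),"q",s["q"].round(2))
    d=M.T@(np.array(target)-s["tool_pos"])*100;print("tool shift cm",d.round(2))
E
python3 -c "
from h import *
toolto([.560,.217,.464])"
```

```text
t: 0.75
tool_pos: [0.1431, -0.5826, 0.465]
orientation: [-2.846, -1.33, -0.0]
force: [-0.3, -0.4, 0.1]
opening: 0.0575
t 0.75 pos [ 0.1431 -0.5826  0.465 ] yawx 50.09 z [-0.e+00  4.e-04 -1.e+00] F [-0.3 -0.4  0.1] op 0.0575 q [-1.42  0.11  1.4   0.    1.63 -0.72]
tool shift cm [ 88.08 -19.32   0.13]
```

```bash
python3 -m creep '[[[3,-0.66,0],[0,0,0]],[[3.6,-0.8,0],[0,0,0]],[[3.6,-0.8,0],[0,0,0]],[[3.6,-0.8,0],[0,0,0]],[[3.6,-0.8,0],[0,0,0]],[[3.6,-0.8,0],[0,0,0]],[[3.6,-0.8,0],[0,0,0]],[[3.6,-0.8,0],[0,0,0]],[[3.6,-0.8,0],[0,0,0]],[[3.6,-0.8,0],[0,0,0]],[[3.6,-0.8,0],[0,0,0]],[[3.6,-0.8,0],[0,0,0]]]' && python3 -m creep '[[[3.6,-0.8,0],[0,0,0]],[[3.6,-0.8,0],[0,0,0]],[[3.6,-0.8,0],[0,0,0]],[[3.6,-0.8,0],[0,0,0]],[[3.6,-0.8,0],[0,0,0]],[[3.6,-0.8,0],[0,0,0]],[[3.6,-0.8,0],[0,0,0]],[[3.6,-0.8,0],[0,0,0]],[[3.6,-0.8,0],[0,0,0]],[[3.6,-0.8,0],[0,0,0]],[[3.6,-0.8,0],[0,0,0]],[[3,-0.6,0],[0,0,0]]]'
python3 -c "
from h import *
toolto([.560,.217,.464])
for n in ('wrist','side'):
  c=read_camera(n);cv2.imwrite('pics/%s1.png'%n,c['img'][:,:,::-1])
"
```

```text
t: 1.75
tool_pos: [0.3461, -0.1945, 0.4649]
orientation: [2.849, 1.322, 0.001]
force: [1.2, -0.8, -0.4]
opening: 0.0001
t: 2.75
tool_pos: [0.5495, 0.1923, 0.4644]
orientation: [-2.849, -1.324, -0.0]
force: [0.8, -0.2, -0.9]
opening: 0.0002
t 2.75 pos [0.5495 0.1923 0.4644] yawx 49.85 z [-1.e-04  3.e-04 -1.e+00] F [ 0.8 -0.2 -0.9] op 0.0002 q [0.25 0.07 1.45 0.   1.63 0.95]
tool shift cm [ 2.56 -0.8   0.04]
```

View pics/wrist1.png

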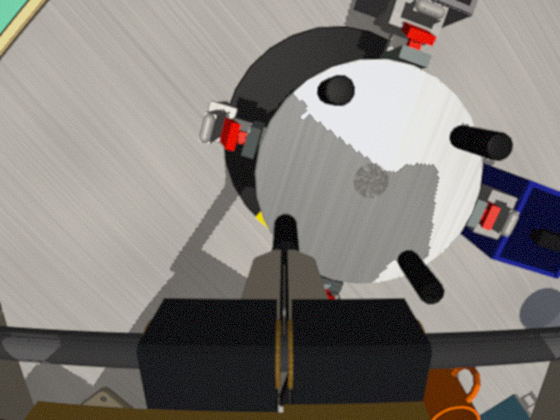

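View pics/side1.png

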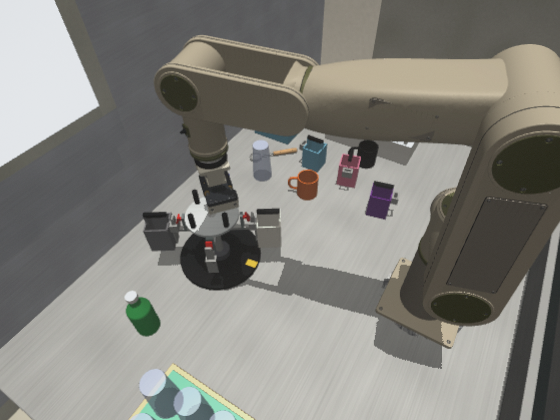

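The wrist view shows the wheel with its hub at (371,180), the peg to push at (285,222) just ahead of the fingers, the empty hook at (215,125) and part of the mark at (262,217). I'll shift to behind the peg and descend.

```bash
python3 -m creep '[[[2.6,-0.8,0],[0,0,0]],[[0,0,0],[0,0,0]],[[0,0,2],[0,0,0]],[[0,0,2],[0,0,0]],[[0,0,1.8],[0,0,0]],[[0,0,0],[0,0,0]]]'
python3 -c "
from h import *
toolto([.560,.217,.406])
c=read_camera('wrist');cv2.imwrite('pics/w2.png',c['img'][:,:,::-1])
print(proj(c,[.610,.175,.205]))
c=read_camera('scene');crop(c['img'],280,130,150,160,4,'pics/s2.png')
"
```

```text
t: 3.35
tool_pos: [0.5585, 0.2138, 0.4022]
orientation: [-2.849, -1.322, 0.011]
force: [-0.7, 0.3, -1.5]
opening: 0.0006
t 3.35 pos [0.5585 0.2138 0.4022] yawx 49.78 z [-0.0066 -0.0021 -1.    ] F [-0.7  0.3 -1.5] op 0.0006 q [ 0.28  0.13  1.49 -0.    1.53  0.98]
tool shift cm [ 0.34 -0.1  -0.38]
[407.50687635 248.28832728]
```

View pics/w2.png

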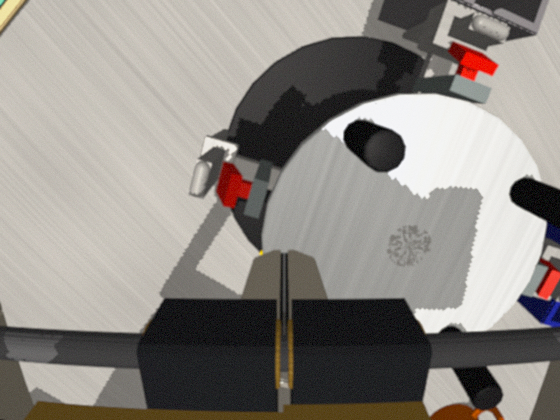

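View pics/s2.png

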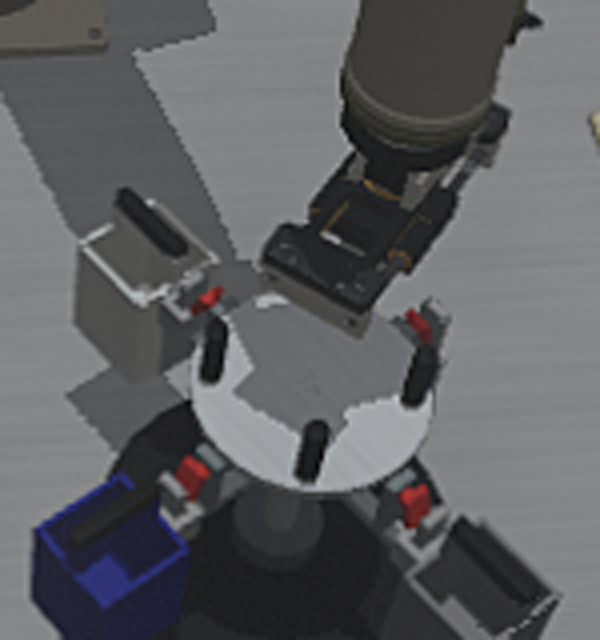

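Hub prediction matches the wrist view within 2 px. Now I'll push the peg round the arc in 5° steps.

```bash
python3 -m creep '[[[-0.57,0.02,0],[0,0,-5]],[[-0.57,0.02,0],[0,0,-5]],[[-0.57,0.02,0],[0,0,-5]],[[-0.57,0.02,0],[0,0,-5]],[[-0.57,0.02,0],[0,0,-5]],[[-0.57,0.02,0],[0,0,-5]]]'
python3 -m creep '[[[-0.57,0.02,0],[0,0,-5]],[[-0.57,0.02,0],[0,0,-5]],[[-0.57,0.02,0],[0,0,-5]],[[-0.57,0.02,0],[0,0,-5]]]'
python3 -c "
from h import *
toolto([.560,.217,.406])
p=read_state()['tool_pos'];print(np.degrees(np.arctan2(p[1]-.175,p[0]-.610)),np.hypot(p[1]-.175,p[0]-.610))
c=read_camera('wrist');cv2.imwrite('pics/w3.png',c['img'][:,:,::-1])
c=read_camera('side');crop(c['img'],140,160,150,130,5,'pics/d3.png')
"
```

```text
t: 3.95
tool_pos: [0.5455, 0.1845, 0.4093]
orientation: [2.405, 2.02, 0.008]
force: [3.6, 4.2, -2.3]
opening: 0.0002
t: 4.28
tool_pos: [0.5453, 0.162, 0.4095]
orientation: [2.016, 2.407, 0.008]
force: [2.6, 6.0, -1.3]
opening: 0.0006
t 4.28 pos [0.5453 0.162  0.4095] yawx 100.08 z [ 0.0048  0.003  -1.    ] F [ 2.6  6.  -1.3] op 0.0006 q [0.2  0.04 1.57 0.   1.52 0.02]
tool shift cm [5.16 2.41 0.37]
-168.6533908083605 0.06602923007831116
```

View pics/w3.png

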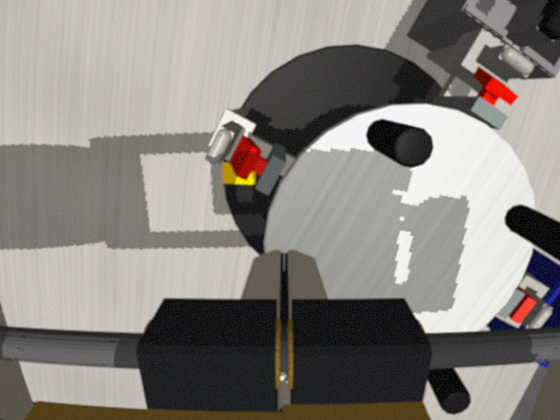

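View pics/d3.png

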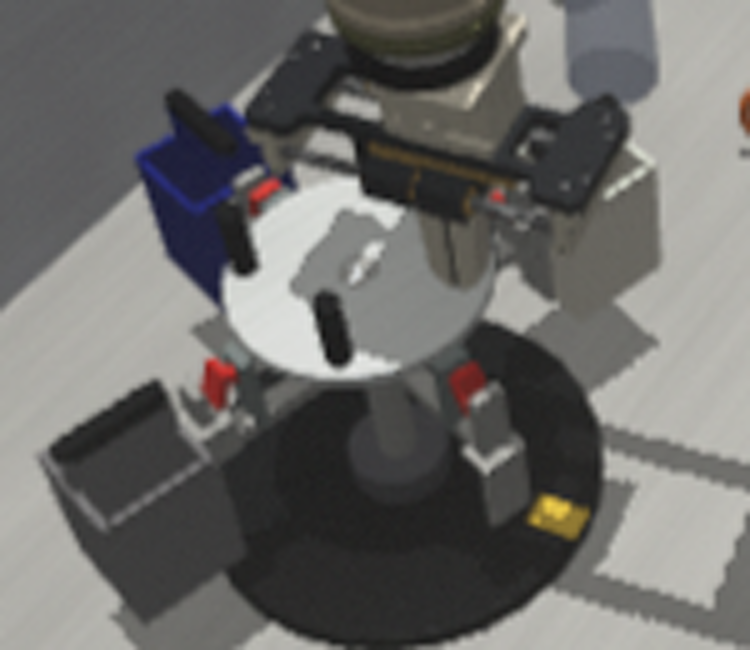

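Run:
```python
from h import *
W=read_camera("wrist");D=read_camera("side")
H=np.array([.610,.175])
def ang(p): d=p[:2]-H; return np.degrees(np.arctan2(d[1],d[0]))%360,np.hypot(*d)
dc=lambda u,v:(140+u/5,160+v/5)
t=tri([(W,221,146),(D,*dc(485,395))]);print("prong",t,ang(t))
for z in(.188,.196,.2):print(z,ang(onz(W,221,146,z)),ang(onz(D,*dc(485,395),z)))
for p in ((413,146),): q=onz(W,*p,.255);print("peg",q,ang(q))
for p in ((326,298),(231,210)): q=onz(D,*dc(*p),.255);print("pegD",q,ang(q))
print("mark",ang(onz(D,*dc(559,517),.018)))
```

```text
prong [0.50155354 0.20839524 0.19303432] (np.float64(162.88419515278403), np.float64(0.11347192440943381))
0.188 (np.float64(162.0906496075687), np.float64(0.11324150339667113)) (np.float64(165.30305044924174), np.float64(0.11039558353161112))
0.196 (np.float64(161.28359036992273), np.float64(0.11257775941942047)) (np.float64(163.62349123775127), np.float64(0.11577262048432149))
0.2 (np.float64(160.8765221439612), np.float64(0.11225433751604284)) (np.float64(162.84120624131137), np.float64(0.11849589765790597))
peg [0.58122429 0.23307259 0.255     ] (np.float64(116.35900223496616), np.float64(0.06481101663110723))
pegD [0.57783335 0.23184062 0.255     ] (np.float64(119.50594004540949), np.float64(0.06531117129512547))
pegD [0.66382308 0.20807222 0.255     ] (np.float64(31.569135185022418), np.float64(0.06317195270253541))
mark (np.float64(187.710040660579), np.float64(0.1132274313840905))
```

The hook stands at about 162.5°, so about 25° remains. I'll push 21°, let it settle and look again.

```bash
python3 -m creep '[[[-0.57,0.02,0],[0,0,-5]],[[-0.57,0.02,0],[0,0,-5]],[[-0.57,0.02,0],[0,0,-5]],[[-0.57,0.02,0],[0,0,-5]],[[-0.11,0,0],[0,0,-1]],[[0,0,0],[0,0,0]],[[0,0,0],[0,0,0]]]'
python3 -c "
from h import *
toolto([.560,.217,.406])
p=read_state()['tool_pos'];print(np.degrees(np.arctan2(p[1]-.175,p[0]-.610)),np.hypot(p[1]-.175,p[0]-.610))
c=read_camera('wrist');cv2.imwrite('pics/w4.png',c['img'][:,:,::-1])
c=read_camera('side');crop(c['img'],140,160,150,130,5,'pics/d4.png')
c=read_camera('scene');crop(c['img'],280,150,150,150,4,'pics/s4.png')
"
```

```text
t: 5.07
tool_pos: [0.5528, 0.1392, 0.4071]
orientation: [1.557, 2.728, -0.0]
force: [0.8, -0.2, -0.0]
opening: 0.0007
t 5.07 pos [0.5528 0.1392 0.4071] yawx 120.58 z [ 3.e-04 -3.e-04 -1.e+00] F [ 0.8 -0.2 -0. ] op 0.0007 q [ 0.16  0.05  1.57 -0.    1.52 -0.38]
tool shift cm [6.33 4.58 0.1 ]
-147.98543538352277 0.06747992236817565
```

View pics/w4.png

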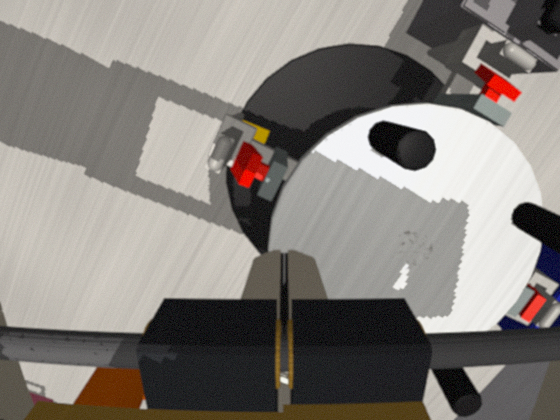

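View pics/d4.png

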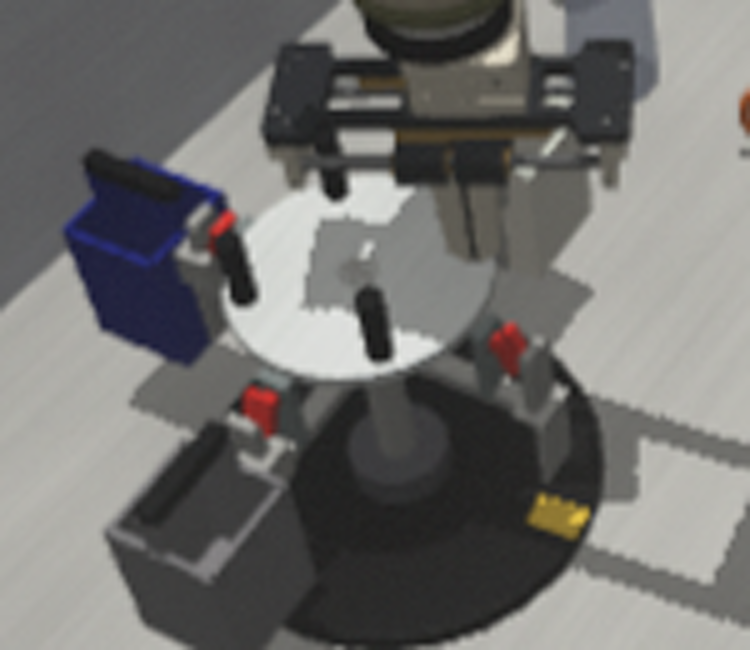

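Run:
```python
from h import *
W=read_camera("wrist");D=read_camera("side")
crop(W["img"],190,90,120,100,6,"pics/w4c.png")
crop(D["img"],225,215,45,60,10,"pics/d4c.png")
H=np.array([.610,.175])
def ang(p): d=p[:2]-H; return np.degrees(np.arctan2(d[1],d[0]))%360,np.hypot(*d)
dc=lambda u,v:(140+u/5,160+v/5)
t=tri([(W,222,141),(D,*dc(537,347))]);print("prong",t,ang(t))
q=onz(W,416,150,.255);print("peg",q,ang(q))
for p in ((370,293),(230,234)): q=onz(D,*dc(*p),.255);print("pegD",q,ang(q))
print(proj(W,[.4978,.1598,.018]))
```

```text
prong [0.49277906 0.17186675 0.20078257] (np.float64(181.53112181321578), np.float64(0.117262803039956))
peg [0.56119807 0.21861285 0.255     ] (np.float64(138.21378052277996), np.float64(0.06545005303807379))
pegD [0.55980347 0.21718947 0.255     ] (np.float64(139.9534262818662), np.float64(0.06557166556698762))
pegD [0.65240212 0.22224482 0.255     ] (np.float64(48.09209765375605), np.float64(0.0634823786634401))
[247.12658558 132.9268497 ]
```

View pics/w4c.png

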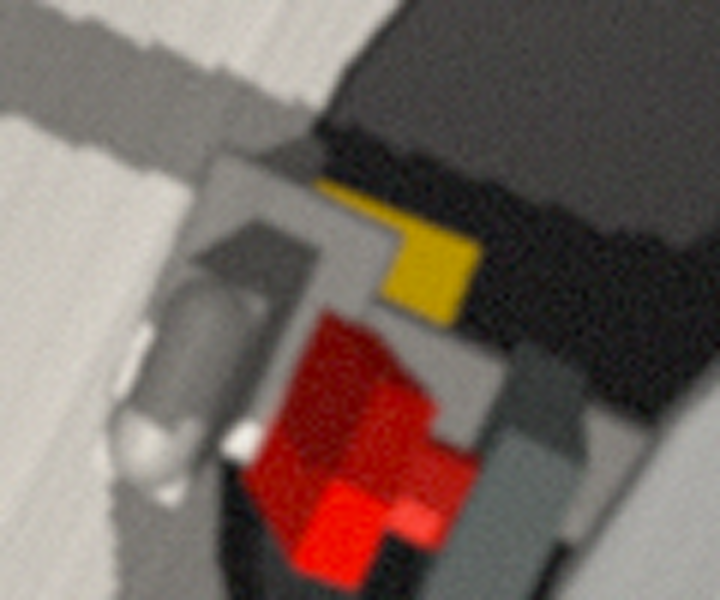

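View pics/d4c.png

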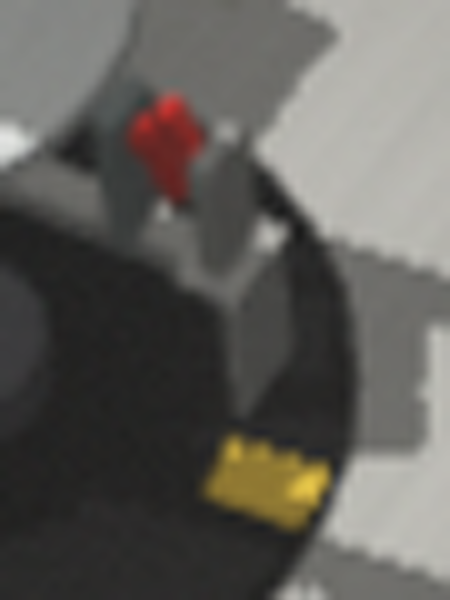

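Run:
```python
from h import *
W=read_camera("wrist");D=read_camera("side")
H=np.array([.610,.175])
def ang(p): d=p[:2]-H; return np.degrees(np.arctan2(d[1],d[0]))%360,np.hypot(*d)
for a in ((221,150),(221,152)):
  t=tri([(W,*a),(D,248.3,229.3)]);print("prong",t,ang(t))
# predicted prong outline for candidate hook angle
for th in (181,183,185):
  u=np.array([np.cos(np.radians(th)),np.sin(np.radians(th))]);w=np.array([-u[1],u[0]])
  for z in (.19,.195,.2): print(th,z,[ (proj(c,[*(H+.115*u),z])).round(1) for c in (W,D)])
# mark corners in wrist: bottom right portion
print(onz(W,190+480/6,90+245/6,.018),onz(W,190+450/6,90+325/6,.018))
for p in ((230,435),(330,480),(205,490),(305,530)): print(onz(D,225+p[0]/10,215+p[1]/10,.018))
print(proj(W,[*H,.205]))
```

```text
prong [0.49411276 0.16620138 0.19434387] (np.float64(184.34179466397808), np.float64(0.11622077481537302))
prong [0.49466919 0.1651787  0.1930604 ] (np.float64(184.86743041460628), np.float64(0.11574823570638051))
181 0.19 [array([223.6, 141.8]), array([245.6, 232.4])]
181 0.195 [array([222.1, 143. ]), array([245.4, 231.3])]
181 0.2 [array([220.5, 144.2]), array([245.3, 230.1])]
183 0.19 [array([220.3, 148.3]), array([246.4, 231.4])]
183 0.195 [array([218.7, 149.7]), array([246.2, 230.3])]
183 0.2 [array([217. , 151.1]), array([246.1, 229.1])]
185 0.19 [array([217.3, 155. ]), array([247.1, 230.4])]
185 0.195 [array([215.6, 156.5]), array([247. , 229.3])]
185 0.2 [array([213.9, 158.1]), array([246.8, 228.1])]
[0.51629415 0.17312372 0.018     ] [0.51864792 0.15915217 0.018     ]
[0.51865485 0.150521   0.018     ]
[0.48182058 0.14859562 0.018     ]
[0.51359954 0.17179161 0.018     ]
[0.4782535  0.16814175 0.018     ]
[408.09104495 251.45959203]
```

Hook is at about 183.5–184° and the mark at about 187.5°. I'll push about 4° more.

```bash
python3 -m creep '[[[-0.22,0,0],[0,0,-2]],[[-0.22,0,0],[0,0,-2]],[[0,0,0],[0,0,0]],[[0,0,0],[0,0,0]]]'
python3 -c "
from h import *
toolto([.560,.217,.406])
c=read_camera('wrist');cv2.imwrite('pics/w5.png',c['img'][:,:,::-1])
c=read_camera('side');crop(c['img'],225,215,45,60,10,'pics/d5.png')
"
```

```text
t: 5.75
tool_pos: [0.555, 0.1357, 0.4067]
orientation: [-1.457, -2.783, -0.0]
force: [-1.4, 2.1, 0.3]
opening: 0.0002
t 5.75 pos [0.555  0.1357 0.4067] yawx 124.74 z [-4.e-04  4.e-04 -1.e+00] F [-1.4  2.1  0.3] op 0.0002 q [ 0.15  0.05  1.57  0.    1.52 -0.46]
tool shift cm [6.39 5.04 0.08]
```

View pics/w5.png

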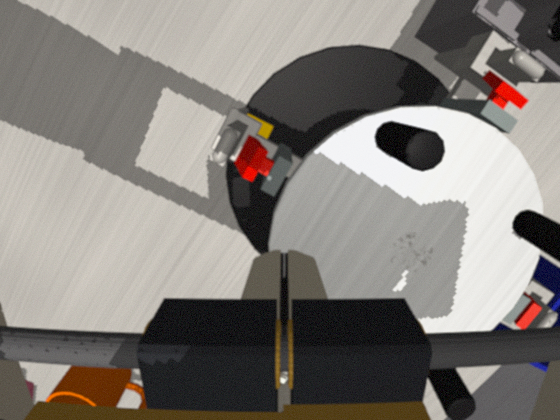

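View pics/d5.png

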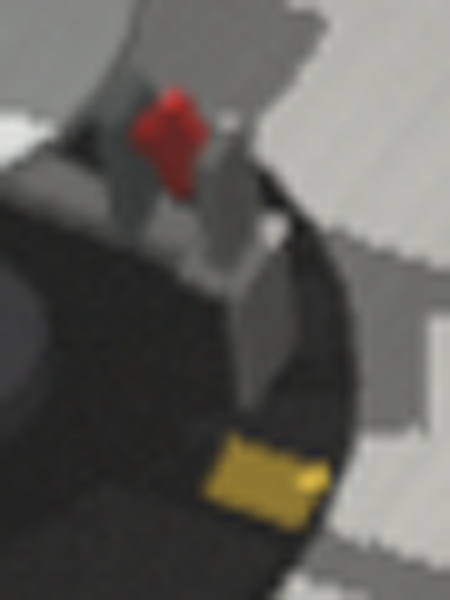

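Backing off, raising, and turning the tool to the hanging orientation. That position also gives a view of the hook and mark from outside.

```bash
python3 -m creep '[[[0.8,0,0],[0,0,0]],[[1,0,0],[0,0,0]],[[0,0,-2.5],[0,0,0]],[[0,0,-3],[0,0,0]],[[0,0,-3],[0,0,7]],[[0,0,-1],[0,0,7]],[[0,0,0],[0,0,7]],[[0,0,0],[0,0,7]],[[0,0,0],[0,0,7]],[[0,0,0],[0,0,7]],[[0,0,0],[0,0,7]],[[0,0,0],[0,0,7]]]'
python3 -m creep '[[[0,0,0],[0,0,7]],[[0,0,0],[0,0,7]],[[0,0,0],[0,0,7]],[[0,0,0],[0,0,7]],[[0,0,0],[0,0,7]],[[0,0,0],[0,0,7]],[[0,0,0],[0,0,7]],[[0,0,0],[0,0,7]],[[0,0,0],[0,0,5]],[[0,0,0],[0,0,0]]]' 100
python3 -c "
from h import *
toolto([.42,.148,.5])
"
```

```text
t: 6.85
tool_pos: [0.5444, 0.1509, 0.5018]
orientation: [2.597, 1.767, 0.0]
force: [-0.4, -0.3, -0.3]
opening: 0.0005
t: 7.68
tool_pos: [0.5444, 0.1509, 0.5018]
orientation: [3.135, 0.207, 0.0]
force: [-0.4, 0.5, 0.4]
opening: 0.0625
t 7.68 pos [0.5444 0.1509 0.5018] yawx 7.56 z [ 2.e-04 -1.e-04 -1.e+00] F [-0.4  0.5  0.4] op 0.0625 q [ 0.18  0.02  1.43 -0.    1.69  1.62]
tool shift cm [-12.37  -1.35   0.17]
```

```bash
python3 -m creep '[[[-3,-0.3,0],[0,0,0]],[[-3.5,-0.4,0],[0,0,0]],[[-3.5,-0.4,0],[0,0,0]],[[-2.4,-0.2,0],[0,0,0]],[[0,0,0],[0,0,0]],[[0,0,0],[0,0,0]]]'
python3 -c "
from h import *
import pickle
toolto([.42,.148,.5])
cs={n:read_camera(n) for n in ('wrist','side','scene')}
pickle.dump(cs,open('c6.pkl','wb'))
cv2.imwrite('pics/w6.png',cs['wrist']['img'][:,:,::-1])
crop(cs['side']['img'],140,160,150,130,5,'pics/d6.png')
crop(cs['scene']['img'],280,160,150,140,4,'pics/s6.png')
"
```

```text
t: 8.18
tool_pos: [0.4193, 0.1466, 0.5024]
orientation: [-3.134, -0.219, -0.004]
force: [-0.1, 0.0, -0.6]
opening: 0.0928
t 8.18 pos [0.4193 0.1466 0.5024] yawx 7.98 z [ 2.3e-03  4.0e-04 -1.0e+00] F [-0.1  0.  -0.6] op 0.0928 q [ 0.22 -0.32  1.73 -0.    1.72  1.65]
tool shift cm [ 0.09 -0.12  0.24]
```

View pics/w6.png

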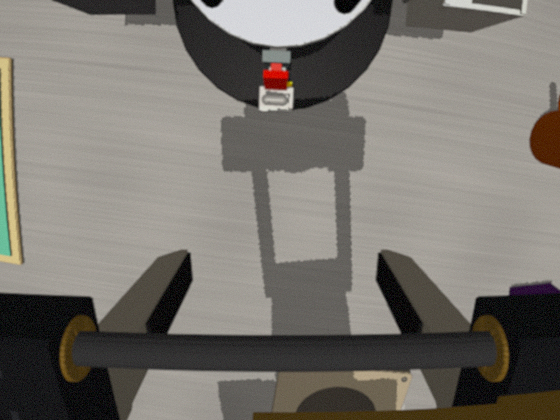

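View pics/d6.png

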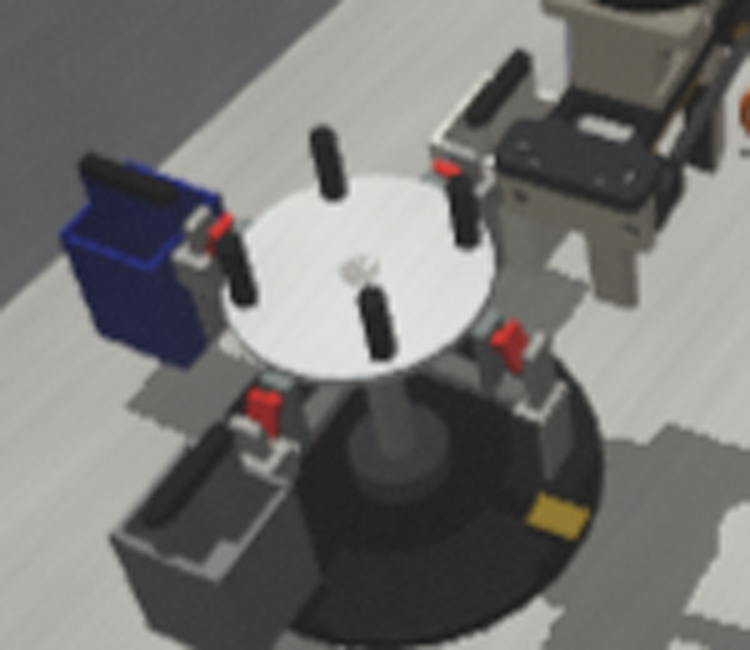

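View pics/s6.png

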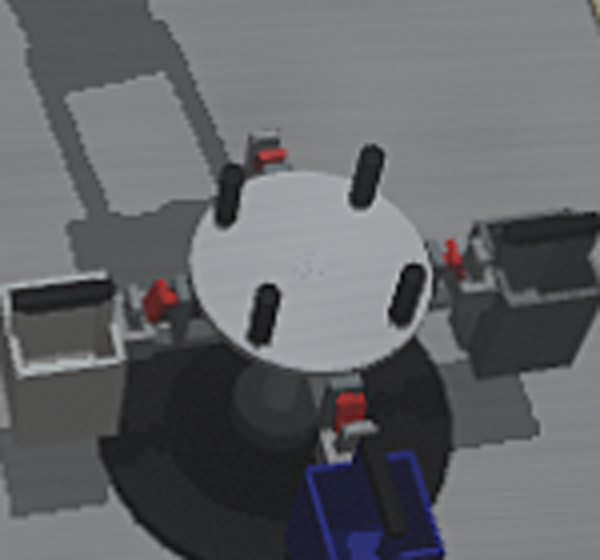

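Run:
```python
from h import *
import pickle
cs=pickle.load(open("c6.pkl","rb"));S,D,W=cs["scene"],cs["side"],cs["wrist"]
sc=lambda u,v:(280+u/4,160+v/4)
dc=lambda u,v:(140+u/5,160+v/5)
P=[]
for a,b in (((231,172),(460,178)),((372,150),(372,292)),((414,268),(231,236)),((269,290),(320,132))):
    p=tri([(S,*sc(*a)),(D,*dc(*b))]);P.append(p);print("peg",p)
P=np.array(P);H=P.mean(0);print("H",H)
offs=[45,-45,-135,135]
for p,o in zip(P,offs):
    d=p-H;print(np.hypot(*d[:2]),(np.degrees(np.arctan2(d[1],d[0]))-o)%360)
print("hub",tri([(S,*sc(310,264)),(D,*dc(358,270))]))
t=tri([(S,*sc(266,135)),(D,*dc(539,342))]);print("prong SD",t)
print("prong W",[onz(W,276,98.5,z) for z in(.19,.2)])
print("markpred",proj(W,[.4978,.1598,.018]))
crop(W["img"],230,30,100,90,7,"pics/w6c.png")
```

```text
peg [0.57019206 0.12380338 0.25342152]
peg [0.55996709 0.21645675 0.25450454]
peg [0.65149804 0.2242714  0.2550683 ]
peg [0.6609477  0.13431842 0.2540469 ]
H [0.61065122 0.17471249 0.25426032]
0.06502831002581942 186.52466641308217
0.06566174889342301 185.5245834796002
0.06422264741458997 185.5044022579034
0.06450904152129917 186.23138197079362
hub [0.6105363  0.17537518 0.20336725]
prong SD [0.49618203 0.16368089 0.1951084 ]
prong W [array([0.49759041, 0.16376868, 0.19      ]), array([0.49768094, 0.16359294, 0.2       ])]
markpred [281.86792252  97.84697129]
```

View pics/w6c.png

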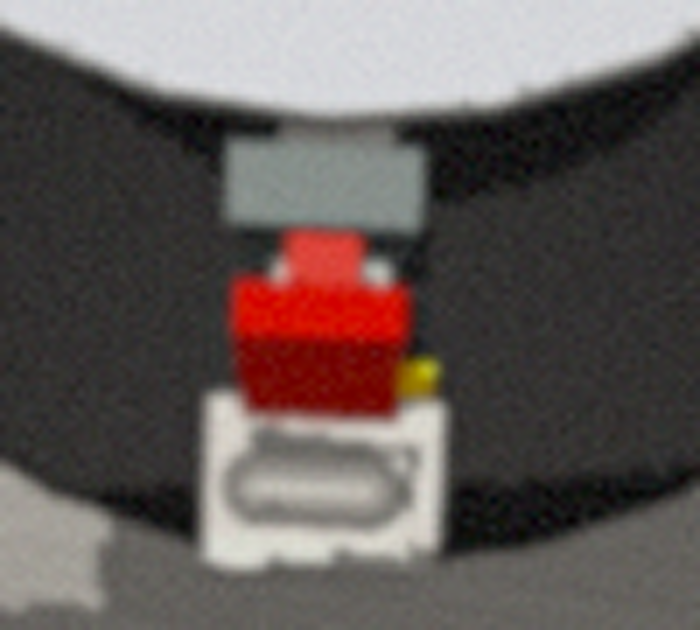

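Run:
```python
from h import *
import pickle
cs=pickle.load(open("c6.pkl","rb"));W=cs["wrist"];D=cs["side"]
print("corner W",onz(W,230+440/7,30+360/7,.018), onz(W,230+437/7,30+392/7,.018))
print("prong W",onz(W,276,98.5,.194), "base ctr?",)
# base disc bottom edge arcs at z .018 radius .13: fit
H=np.array([.6107,.175])
for th in (160,170,200,215): print(th,proj(W,[*(H+.13*np.array([np.cos(np.radians(th)),np.sin(np.radians(th))])),.018]))
crop(D["img"],235,235,40,45,14,"pics/d6m.png")
```

```text
corner W [0.51888649 0.14932893 0.018     ] [0.51349694 0.14906415 0.018     ]
prong W [0.49762662 0.16369838 0.194     ] base ctr?
160 [232.54505441  98.76855973]
170 [249.7045546  106.04309343]
200 [304.38587099 108.93563549]
215 [330.5999212   99.65898249]
```

View pics/d6m.png

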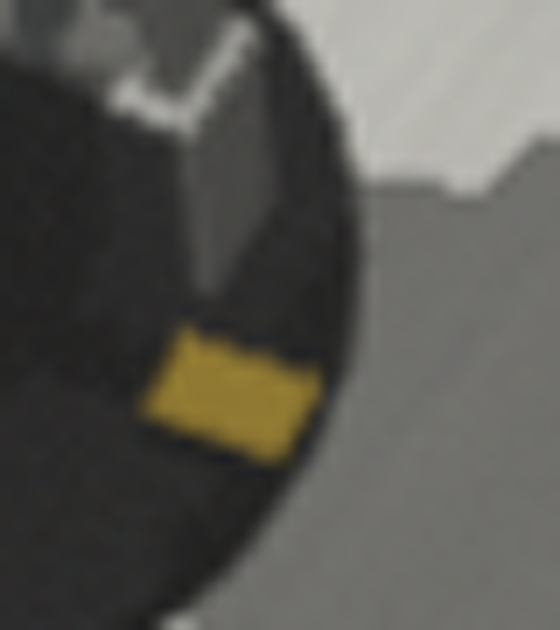

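Hook is at about 186°, and the mark centre is about 4 mm away from the station in plan, inside the 12 mm limit. Both cameras agree on this within 1 mm. Now to the caddy, hovering first.

```bash
python3 -m creep '[[[0,0,0],[0,0,4.5]],[[0,0,0],[0,0,4.5]],[[0,0,0],[0,0,0]]]'; python3 -c "
from h import *
toolto([.565,-.37,.44])
"
```

```text
t: 8.58
tool_pos: [0.4211, 0.1463, 0.5013]
orientation: [3.141, -0.039, -0.001]
force: [-0.4, 0.7, -0.1]
opening: 0.0929
t 8.58 pos [0.4211 0.1463 0.5013] yawx -1.41 z [-9.e-04 -3.e-04 -1.e+00] F [-0.4  0.7 -0.1] op 0.0929 q [ 0.22 -0.31  1.73 -0.    1.72  1.81]
tool shift cm [15.66 51.26  6.14]
```

```bash
python3 -m creep '[[[1,3.4,0],[0,0,0]],[[1.05,3.4,0],[0,0,0]],[[1.05,3.4,0],[0,0,0]],[[1.05,3.4,0],[0,0,0]],[[1.05,3.4,0],[0,0,0]],[[1.05,3.4,0],[0,0,0]],[[1.05,3.4,0],[0,0,0]],[[1.05,3.4,0],[0,0,0]],[[1.05,3.4,0],[0,0,0]],[[1.05,3.4,0],[0,0,0]],[[1.05,3.4,0],[0,0,0]],[[1.05,3.4,0],[0,0,0]]]'; python3 -m creep '[[[1.05,3.4,0],[0,0,0]],[[1.05,3.4,0],[0,0,0]],[[1.05,3.6,1.5],[0,0,0]],[[0,0,2],[0,0,0]],[[0,0,2],[0,0,0]],[[0,0,0.5],[0,0,0]],[[0,0,0],[0,0,0]],[[0,0,0],[0,0,0]]]';python3 -c "
from h import *
import pickle
toolto([.577,-.37,.44])
c=read_camera('wrist');pickle.dump(c,open('c7.pkl','wb'));cv2.imwrite('pics/w7.png',c['img'][:,:,::-1])
P=np.array([.559,-.370,0])
for o in ([33,0,132],[-33,0,132],[47,0,92],[35,35,95],[35,-35,95],[-35,35,95],[-35,-35,95]): print(o,proj(c,P+np.array(o)/1000).round(1))
"
```

```text
t: 9.58
tool_pos: [0.5378, -0.2667, 0.5009]
orientation: [-3.141, 0.028, 0.001]
force: [-0.1, -0.3, 0.1]
opening: 0.0929
t: 10.25
tool_pos: [0.5667, -0.3688, 0.442]
orientation: [-3.141, 0.031, 0.0]
force: [1.4, -1.2, 0.6]
opening: 0.0934
t 10.25 pos [ 0.5667 -0.3688  0.442 ] yawx -1.11 z [-2.e-04  2.e-04 -1.e+00] F [ 1.4 -1.2  0.6] op 0.0934 q [-0.65  0.33  1.19  0.    1.62  0.94]
tool shift cm [1.04 0.1  0.2 ]
[33, 0, 132] [284.7 167.8]
[-33, 0, 132] [286.1 244.3]
[47, 0, 92] [284.2 143.9]
[35, 35, 95] [245.4 158.5]
[35, -35, 95] [323.6 157.1]
[-35, 35, 95] [249.  231.7]
[-35, -35, 95] [322.7 230.3]
```

View pics/w7.png

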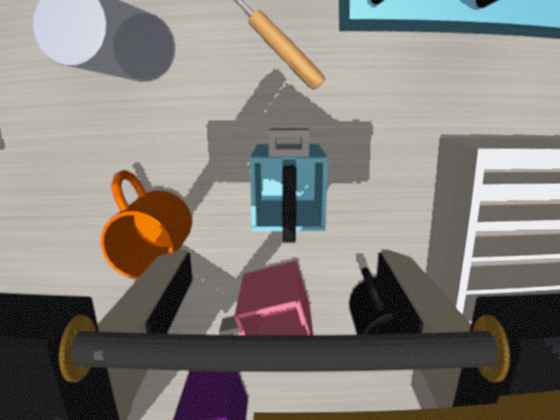

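The wrist view shows the handle bar from (289,167) to (288,242) and the eye at (289,142). This agrees with my estimate apart from about 3 mm further towards −y. I'll correct that and descend to grip the bar 18 mm towards the eye.

```bash
python3 -m creep '[[[1,0.3,0],[0,0,0.8]],[[0,0,2.5],[0,0,0]],[[0,0,3],[0,0,0]],[[0,0,3],[0,0,0]],[[0,0,3],[0,0,0]],[[0,0,2],[0,0,0]],[[0,0,1.5],[0,0,0]],[[0,0,0],[0,0,0]],[[0,0,0],[0,0,0]]]' && python3 -c "
from h import *
toolto([.577,-.372,.292])
c=read_camera('wrist');cv2.imwrite('pics/w8.png',c['img'][:,:,::-1])
"
```

```text
t: 11.05
tool_pos: [0.5767, -0.372, 0.2929]
orientation: [3.141, -0.054, 0.001]
force: [-0.2, 0.9, 0.6]
opening: 0.0929
t 11.05 pos [ 0.5767 -0.372   0.2929] yawx -1.97 z [ 7.e-04 -5.e-04 -1.e+00] F [-0.2  0.9  0.6] op 0.0929 q [-0.65  0.43  1.34  0.    1.37  0.96]
tool shift cm [ 0.03 -0.    0.09]
```

View pics/w8.png

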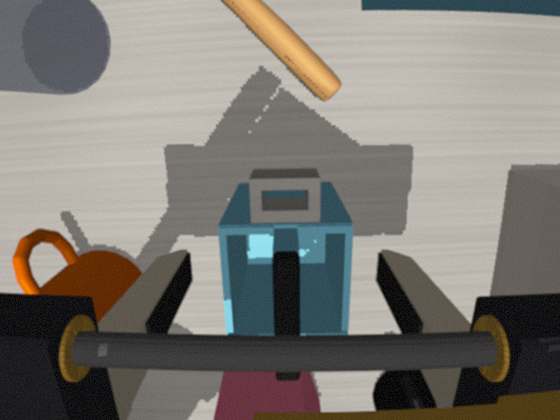

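The bar is centred between the pads, so I'll grip it firmly and lift.

```bash
python3 -m creep '[[[0,0,0],[0,0,0]],[[0,0,0],[0,0,0]],[[0,0,0],[0,0,0]],[[0,0,0],[0,0,0]],[[0,0,0],[0,0,0]],[[0,0,0],[0,0,0]],[[0,0,0],[0,0,0]],[[0,0,0],[0,0,0]],[[0,0,0],[0,0,0]],[[0,0,0],[0,0,0]]]' 0 60 && python3 -m creep '[[[0,0,-1],[0,0,0]],[[0,0,-2],[0,0,0]],[[0,0,-3],[0,0,0]],[[0,0,-3.5],[0,0,0]],[[0,0,-3.5],[0,0,0]],[[0,0,-3.5],[0,0,0]],[[0,0,-3.5],[0,0,0]],[[0,0,-1],[0,0,0]],[[0,0,0],[0,0,0]]]' && python3 -c "
from h import *
toolto([.577,-.372,.292])
c=read_camera('wrist');cv2.imwrite('pics/w9.png',c['img'][:,:,::-1])
"
```

```text
t: 11.93
tool_pos: [0.5764, -0.3721, 0.2916]
orientation: [-3.141, 0.055, 0.0]
force: [0.1, -0.1, -0.1]
opening: 0.0308
t: 12.68
tool_pos: [0.5765, -0.3721, 0.5081]
orientation: [3.136, -0.055, 0.012]
force: [-0.2, 0.7, 0.7]
opening: 0.0002
t 12.68 pos [ 0.5765 -0.3721  0.5081] yawx -2.0 z [ 0.0074 -0.0055 -1.    ] F [-0.2  0.7  0.7] op 0.0002 q [-0.65  0.35  1.05  0.    1.73  0.96]
tool shift cm [-0.11 -0.13 21.61]
```

View pics/w9.png

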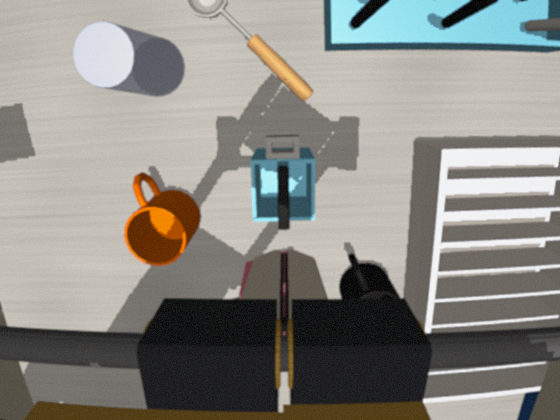

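I closed too briefly: the fingers were still at 31 mm when I lifted. The caddy is undisturbed. I'll reopen, go back down and close for longer.

```bash
python3 -m creep '[[[0,0,0],[0,0,0]],[[0,0,0],[0,0,0]],[[0,0,0],[0,0,0]],[[0,0,3],[0,0,0]],[[0,0,3],[0,0,0]],[[0,0,3],[0,0,0]],[[0,0,3],[0,0,0]],[[0,0,2],[0,0,0]],[[0,0,1],[0,0,0]],[[0,0,0],[0,0,0]],[[0,0,0],[0,0,0]]]' 100 60 && python3 -c "
from h import *
toolto([.577,-.372,.292])
c=read_camera('wrist');cv2.imwrite('pics/w10.png',c['img'][:,:,::-1])
"
```

```text
t: 13.65
tool_pos: [0.5763, -0.372, 0.3514]
orientation: [-3.14, 0.055, 0.002]
force: [-0.2, -0.3, 1.1]
opening: 0.0694
t 13.65 pos [ 0.5763 -0.372   0.3514] yawx -2.0 z [-1.e-03  8.e-04 -1.e+00] F [-0.2 -0.3  1.1] op 0.0694 q [-0.65  0.39  1.28  0.    1.47  0.96]
tool shift cm [ 0.08 -0.    5.94]
```

View pics/w10.png

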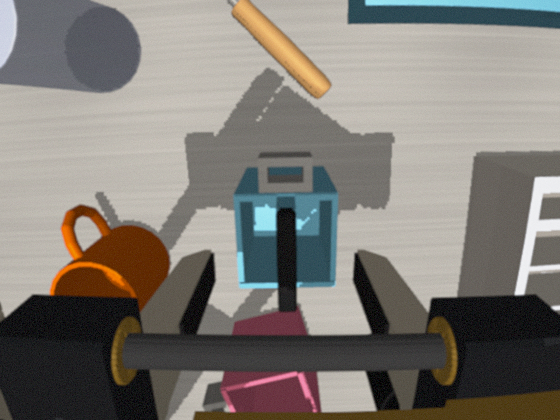

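```bash
python3 -m creep '[[[0,0,2],[0,0,0]],[[0,0,2],[0,0,0]],[[0,0,1.9],[0,0,0]],[[0,0,0],[0,0,0]],[[0,0,0],[0,0,0]]]' 60 60 && python3 -m creep '[[[0,0,0],[0,0,0]],[[0,0,0],[0,0,0]],[[0,0,0],[0,0,0]],[[0,0,0],[0,0,0]],[[0,0,0],[0,0,0]],[[0,0,0],[0,0,0]],[[0,0,0],[0,0,0]],[[0,0,0],[0,0,0]],[[0,0,0],[0,0,0]],[[0,0,0],[0,0,0]]]' 0 60 && python3 -c "
from h import *
toolto([.577,-.372,.292])"
```

```text
t: 14.12
tool_pos: [0.5765, -0.3722, 0.2936]
orientation: [3.141, -0.055, 0.0]
force: [0.1, -0.6, 1.1]
opening: 0.0565
t: 14.95
tool_pos: [0.5764, -0.3721, 0.2927]
orientation: [-3.141, 0.055, -0.0]
force: [0.5, -0.1, 0.5]
opening: 0.0112
t 14.95 pos [ 0.5764 -0.3721  0.2927] yawx -2.01 z [ 0.  0. -1.] F [ 0.5 -0.1  0.5] op 0.0112 q [-0.65  0.43  1.34  0.    1.37  0.96]
tool shift cm [ 0.06 -0.01  0.07]
```

Gripped (11 mm opening). Lifting.

```bash
python3 -m creep '[[[0,0,-1],[0,0,0]],[[0,0,-2],[0,0,0]],[[0,0,-3],[0,0,0]],[[0,0,-3.5],[0,0,0]],[[0,0,-3.5],[0,0,0]],[[0,0,-3.5],[0,0,0]],[[0,0,-2],[0,0,0]],[[0,0,0],[0,0,0]],[[0,0,0],[0,0,0]]]' && python3 -c "
from h import *
toolto([.577,-.372,.292])
c=read_camera('wrist');cv2.imwrite('pics/w11.png',c['img'][:,:,::-1])
"
```

```text
t: 15.7
tool_pos: [0.5765, -0.3721, 0.4791]
orientation: [3.139, -0.055, 0.004]
force: [-0.1, 0.1, -3.5]
opening: 0.0113
t 15.7 pos [ 0.5765 -0.3721  0.4791] yawx -2.0 z [ 0.0022 -0.0017 -1.    ] F [-0.1  0.1 -3.5] op 0.0113 q [-0.65  0.35  1.1  -0.    1.69  0.96]
tool shift cm [ 1.000e-02 -4.000e-02  1.871e+01]
```

View pics/w11.png

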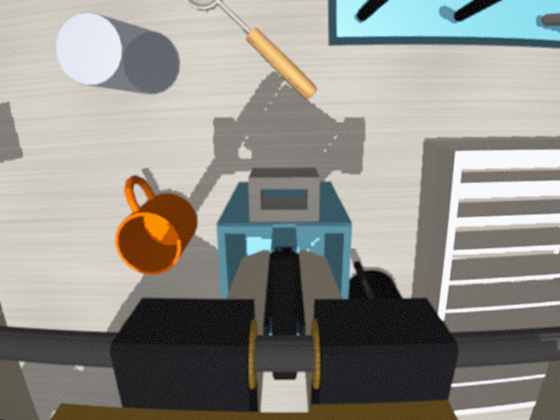

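```bash
python3 -m creep '[[[0,0,0],[0,0,-4]],[[0,0,0],[0,0,-4]],[[0,0,0],[0,0,0]]]'  && python3 -c "
from h import *
toolto([.423,.156,.47])
"
```

```text
t: 16.0
tool_pos: [0.5761, -0.3719, 0.4736]
orientation: [-3.133, -0.169, 0.007]
force: [-0.8, -0.2, -2.9]
opening: 0.0115
t 16.0 pos [ 0.5761 -0.3719  0.4736] yawx 6.18 z [-0.0048  0.0037 -1.    ] F [-0.8 -0.2 -2.9] op 0.0115 q [-0.65  0.35  1.1   0.    1.69  0.81]
tool shift cm [ -9.54 -54.13   0.63]
```

```bash
python3 -m creep '[[[-0.2,-1.2,0],[0,0,0]],[[-0.4,-2.3,0],[0,0,0]],[[-0.55,-3.1,0],[0,0,0]],[[-0.55,-3.1,0],[0,0,0]],[[-0.55,-3.1,0],[0,0,0]],[[-0.55,-3.1,0],[0,0,0]],[[-0.55,-3.1,0],[0,0,0]],[[-0.55,-3.1,0],[0,0,0]],[[-0.55,-3.1,0],[0,0,0]],[[-0.55,-3.1,0],[0,0,0]],[[-0.55,-3.1,0],[0,0,0]],[[-0.55,-3.1,0],[0,0,0]]]'; python3 -m creep '[[[-0.55,-3.1,0],[0,0,0]],[[-0.55,-3.1,0],[0,0,0]],[[-0.55,-3.1,0],[0,0,0]],[[-0.55,-3.1,0],[0,0,0]],[[-0.55,-3.1,0],[0,0,0]],[[-0.4,-2.6,0],[0,0,0]],[[-0.2,-1.5,0],[0,0,0]],[[0,0,0],[0,0,0]],[[0,0,0],[0,0,0]]]';python3 -c "
from h import *
import pickle
toolto([.423,.156,.456])
cs={n:read_camera(n) for n in ('wrist','side')}
pickle.dump(cs,open('c12.pkl','wb'))
cv2.imwrite('pics/w12.png',cs['wrist']['img'][:,:,::-1])
crop(cs['side']['img'],180,160,130,120,5,'pics/d12.png')
"
```

```text
t: 17.0
tool_pos: [0.4786, -0.034, 0.4754]
orientation: [-3.137, -0.16, 0.005]
force: [0.7, -0.6, -2.3]
opening: 0.0113
t: 17.75
tool_pos: [0.4254, 0.1566, 0.4759]
orientation: [3.136, 0.165, -0.004]
force: [0.6, 0.4, -3.8]
opening: 0.0113
t 17.75 pos [0.4254 0.1566 0.4759] yawx 6.02 z [-0.0028 -0.0011 -1.    ] F [ 0.6  0.4 -3.8] op 0.0113 q [ 0.24 -0.29  1.76 -0.    1.68  1.71]
tool shift cm [-0.24  0.03  1.99]
```

View pics/w12.png

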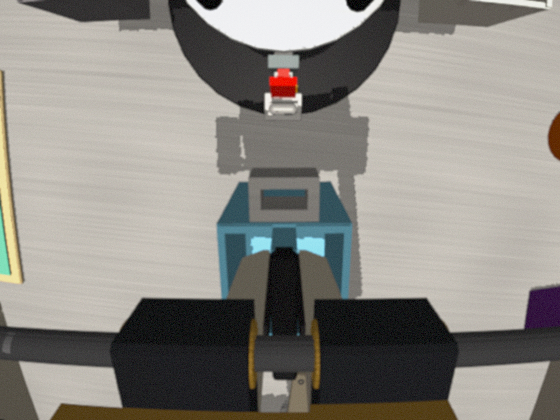

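View pics/d12.png

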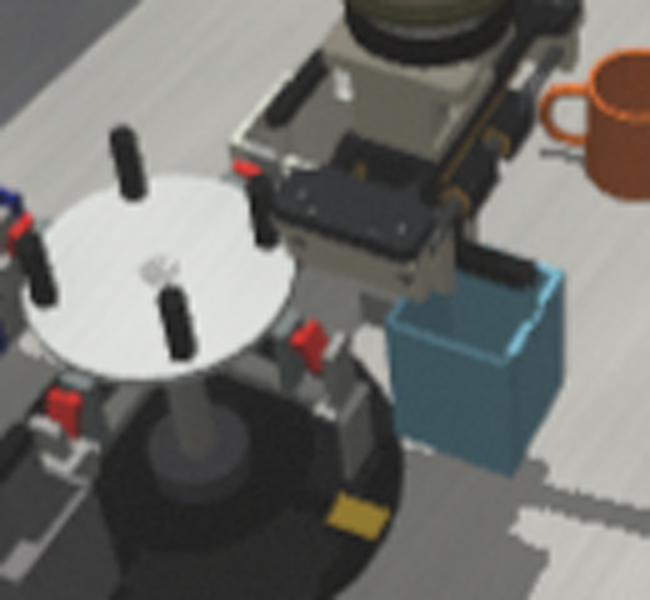

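Run:
```python
from h import *
import pickle
W=pickle.load(open("c12.pkl","rb"))["wrist"]
crop(W["img"],235,75,100,155,5,"pics/w12c.png")
```

```text
(no output)
```

View pics/w12c.png

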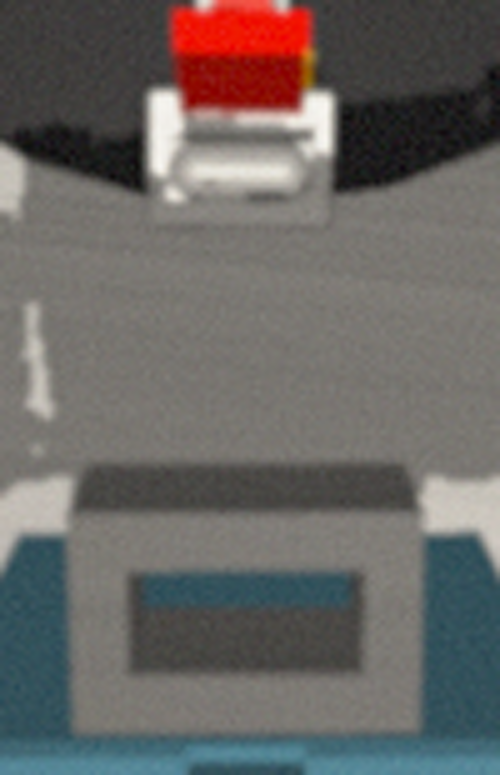

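Run:
```python
from h import *
import pickle
from scipy.spatial.transform import Rotation as R
W=pickle.load(open("c12.pkl","rb"))["wrist"]
s=read_state();p=s["tool_pos"];M=R.from_rotvec(s["orientation"]).as_matrix()
e=onz(W,284,199.5,p[2]-.200);print("eye top in tool mm",(M.T@(e-p)*1e3).round(1))
for z in(.185,.19,.195,.2):
    t=onz(W,283,109.3,z);print(z,t.round(4),"prong in tool mm",(M.T@(t-p)*1e3).round(1),"diff",(M.T@(t-e)*1e3).round(1))
for q in ((235+172/5,75+171/5),(235+308/5,75+171/5)): print(onz(W,*q,.193))
print(M.round(4))
```

```text
eye top in tool mm [ 30.1  -1.3 199.9]
0.185 [0.496  0.1645 0.185 ] prong in tool mm [ 71.2  -1.9 291.4] diff [41.1 -0.6 91.5]
0.19 [0.4962 0.1645 0.19  ] prong in tool mm [ 71.3  -1.9 286.4] diff [41.3 -0.6 86.5]
0.195 [0.4964 0.1645 0.195 ] prong in tool mm [ 71.5  -1.9 281.4] diff [41.4 -0.6 81.5]
0.2 [0.4966 0.1645 0.2   ] prong in tool mm [ 71.7  -1.9 276.4] diff [41.6 -0.6 76.5]
[0.49537596 0.17390587 0.193     ]
[0.49736912 0.15509647 0.193     ]
[[ 9.947e-01  1.032e-01 -1.800e-03]
 [ 1.032e-01 -9.947e-01 -9.000e-04]
 [-1.900e-03  8.000e-04 -1.000e+00]]
```

The wrist view gives the prong tip in the tool frame: 41.4 mm ahead of the eye, −0.6 mm sideways, orientation matched to 0.1°. I'll shift over it, lower part-way and check.

```bash
python3 -m creep '[[[1,0,0],[0,0,0]],[[1.5,-0.06,0],[0,0,0]],[[1.1,0,0],[0,0,0]],[[0.54,0,0],[0,0,0]],[[0,0,0],[0,0,0]],[[0,0,1],[0,0,0]],[[0,0,1.5],[0,0,0]],[[0,0,1.3],[0,0,0]],[[0,0,0.5],[0,0,0]],[[0,0,0],[0,0,0]],[[0,0,0],[0,0,0]]]';python3 -c "
from h import *
import pickle
toolto([.4254+.0412,.1566+.0049,.433])
cs={n:read_camera(n) for n in ('wrist','side')}
pickle.dump(cs,open('c13.pkl','wb'))
crop(cs['wrist']['img'],200,60,170,150,4,'pics/w13.png')
crop(cs['side']['img'],205,190,70,80,8,'pics/d13.png')
"
```

```text
t: 18.77
tool_pos: [0.4667, 0.1609, 0.4344]
orientation: [3.137, 0.164, -0.001]
force: [-0.1, 0.5, -3.0]
opening: 0.011
t 18.77 pos [0.4667 0.1609 0.4344] yawx 6.0 z [-8.e-04 -2.e-04 -1.e+00] F [-0.1  0.5 -3. ] op 0.011 q [ 0.23 -0.17  1.73 -0.    1.58  1.69]
tool shift cm [-0.   -0.06  0.14]
```

View pics/w13.png

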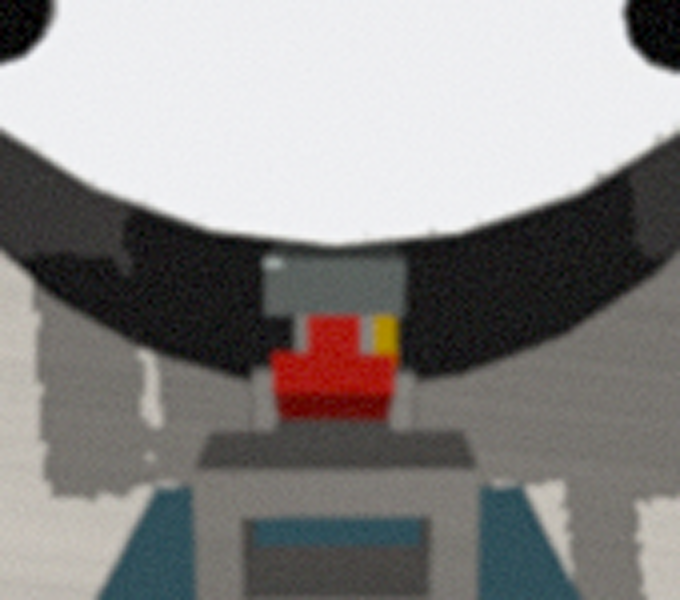

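View pics/d13.png

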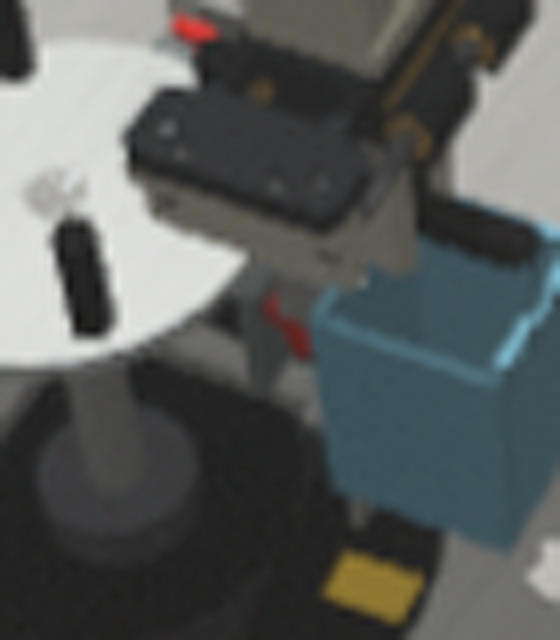

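Eye and catch line up within half a pixel. I'll lower in small steps, watching the force.

```bash
python3 -m creep '[[[0,-0.05,0.5],[0,0,0]],[[0,0,0.4],[0,0,0]],[[0,0,0.2],[0,0,0]],[[0,0,0.2],[0,0,0]],[[0,0,0],[0,0,0]]]'; python3 -m creep '[[[0,0,0.2],[0,0,0]],[[0,0,0.2],[0,0,0]],[[0,0,0],[0,0,0]]]';  python3 -c "
from h import *
toolto([.4666,.1614,.433])"
```

```text
t: 19.28
tool_pos: [0.4669, 0.1615, 0.4211]
orientation: [3.137, 0.164, -0.001]
force: [-0.1, 0.2, -2.4]
opening: 0.0118
t: 19.53
tool_pos: [0.4669, 0.1615, 0.4173]
orientation: [3.137, 0.164, -0.001]
force: [0.4, 0.8, -2.0]
opening: 0.0114
t 19.53 pos [0.4669 0.1615 0.4173] yawx 5.99 z [-4.e-04 -1.e-04 -1.e+00] F [ 0.4  0.8 -2. ] op 0.0114 q [ 0.23 -0.16  1.76  0.    1.55  1.7 ]
tool shift cm [-0.03  0.01 -1.57]
```

```bash
python3 -m creep '[[[0,0,0.2],[0,0,0]],[[0,0,0.2],[0,0,0]],[[0,0,0],[0,0,0]]]';python3 -m creep '[[[0,0,0.2],[0,0,0]],[[0,0,0.2],[0,0,0]],[[0,0,0],[0,0,0]]]';  python3 -c "
from h import *
cs={n:read_camera(n) for n in ('wrist','side')}
crop(cs['wrist']['img'],200,60,170,150,4,'pics/w14.png')
crop(cs['side']['img'],205,190,70,80,8,'pics/d14.png')
toolto([.4666,.1614,.433])"
```

```text
t: 19.78
tool_pos: [0.4667, 0.1615, 0.4135]
orientation: [3.137, 0.164, -0.001]
force: [-3.1, -0.3, -0.3]
opening: 0.0113
t: 20.03
tool_pos: [0.4668, 0.1615, 0.4094]
orientation: [3.137, 0.164, -0.001]
force: [-4.6, 0.0, 1.5]
opening: 0.0116
t 20.13 pos [0.4668 0.1615 0.4095] yawx 6.0 z [-7.e-04 -1.e-04 -1.e+00] F [-3.7 -1.   0.2] op 0.0114 q [ 0.23 -0.16  1.77  0.    1.54  1.7 ]
tool shift cm [-0.02  0.01 -2.35]
```

View pics/w14.png

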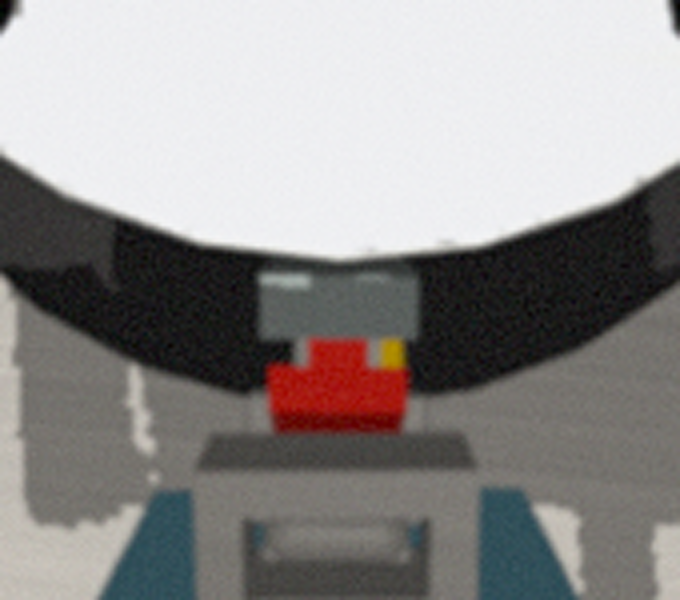

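View pics/d14.png

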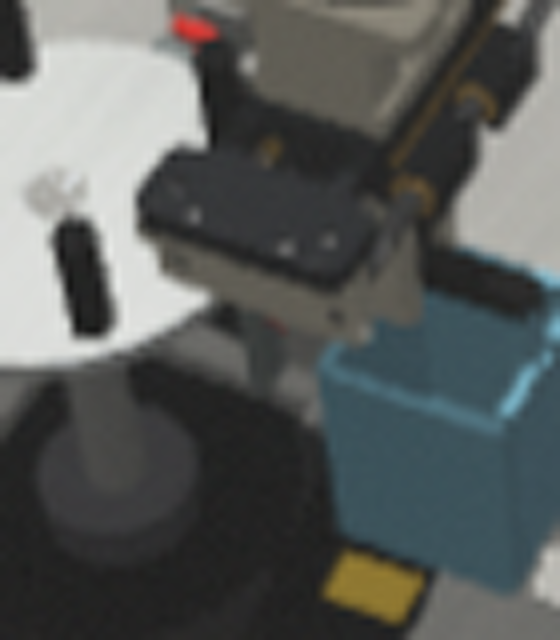

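Run:
```python
from h import *
from scipy.spatial.transform import Rotation as R
W=read_camera("wrist");crop(W["img"],240,150,90,90,8,"pics/w14c.png")
s=read_state();p=s["tool_pos"];M=R.from_rotvec(s["orientation"]).as_matrix()
for z in(.188,.193,.198,.203):
    t=onz(W,283.75,195,z);print(z,(M.T@(t-p)*1e3).round(1))
```

```text
0.188 [ 2.690e+01 -2.000e-01  2.216e+02]
0.193 [ 2.830e+01 -2.000e-01  2.166e+02]
0.198 [ 2.970e+01 -2.000e-01  2.115e+02]
0.203 [ 3.100e+01 -2.000e-01  2.065e+02]
```

View pics/w14c.png

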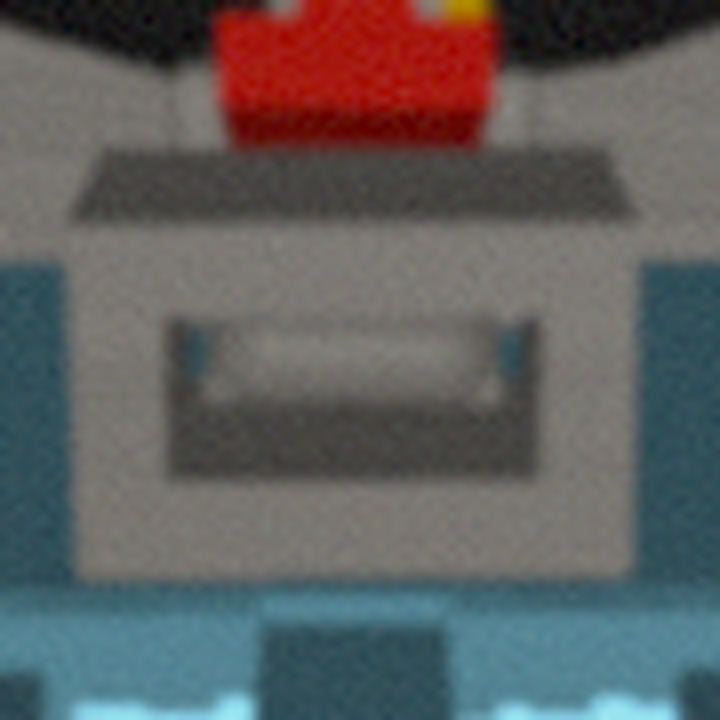

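The prong tip is inside the hole, centred. Its apparent width puts the tip at about 0.200 m, so the seat is near 0.150. The 4 N is the catch ramp. Continuing down.

```bash
python3 -m creep '[[[0,0,0.2],[0,0,0]],[[0,0,0.2],[0,0,0]],[[0,0,0.2],[0,0,0]]]';python3 -m creep '[[[0,0,0.2],[0,0,0]],[[0,0,0.2],[0,0,0]],[[0,0,0],[0,0,0]]]'; python3 -m creep '[[[0,0,0.2],[0,0,0]],[[0,0,0.2],[0,0,0]],[[0,0,0],[0,0,0]]]'
```

```text
t: 20.43
tool_pos: [0.4669, 0.1615, 0.4037]
orientation: [-3.137, -0.164, -0.0]
force: [-5.8, -0.0, 0.2]
opening: 0.0111
t: 20.68
tool_pos: [0.4666, 0.1614, 0.3986]
orientation: [3.137, 0.164, -0.003]
force: [-6.0, -0.2, -1.1]
opening: 0.0116
t: 20.93
tool_pos: [0.4668, 0.1615, 0.395]
orientation: [3.137, 0.164, -0.002]
force: [-4.6, -1.0, -1.6]
opening: 0.0113
```

```bash
python3 -m creep '[[[0,0,0.2],[0,0,0]],[[0,0,0.2],[0,0,0]],[[0,0,0],[0,0,0]]]';python3 -m creep '[[[0,0,0.2],[0,0,0]],[[0,0,0.1],[0,0,0]],[[0,0,0],[0,0,0]]]'; python3 -m creep '[[[0,0,0.1],[0,0,0]],[[0,0,0.1],[0,0,0]],[[0,0,0],[0,0,0]]]'
```

```text
t: 21.18
tool_pos: [0.4668, 0.1615, 0.3911]
orientation: [3.137, 0.164, -0.002]
force: [-4.3, -1.0, -1.3]
opening: 0.0113
t: 21.43
tool_pos: [0.4668, 0.1615, 0.3882]
orientation: [3.137, 0.164, -0.001]
force: [-4.4, -0.4, -0.7]
opening: 0.0112
t: 21.68
tool_pos: [0.4668, 0.1615, 0.3863]
orientation: [3.137, 0.164, -0.001]
force: [-5.5, -1.0, -0.6]
opening: 0.0112
```

Eye is about 10 mm above the nominal seat. Going down 1 mm at a time now.

```bash
for i in 1 ; do python3 -m creep '[[[0,0,0.1],[0,0,0]],[[0,0,0.1],[0,0,0]],[[0,0,0],[0,0,0]]]'; done; python3 -m creep '[[[0,0,0.1],[0,0,0]],[[0,0,0.1],[0,0,0]],[[0,0,0],[0,0,0]]]' ; python3 -m creep '[[[0,0,0.1],[0,0,0]],[[0,0,0],[0,0,0]]]'
```

```text
t: 21.93
tool_pos: [0.4668, 0.1615, 0.3843]
orientation: [3.137, 0.164, -0.001]
force: [-4.9, -0.7, -0.0]
opening: 0.0117
t: 22.18
tool_pos: [0.4668, 0.1615, 0.3823]
orientation: [3.137, 0.164, -0.001]
force: [-4.9, -0.6, -1.2]
opening: 0.0116
t: 22.35
tool_pos: [0.4668, 0.1615, 0.3814]
orientation: [3.137, 0.164, -0.001]
force: [-4.8, -0.3, 0.0]
opening: 0.0111
```

```bash
python3 -c "
from h import *
cs={n:read_camera(n) for n in ('wrist','side')}
crop(cs['wrist']['img'],240,100,90,110,6,'pics/w15.png')
toolto([.4666,.1614,.433])"
```

```text
t 22.45 pos [0.4668 0.1615 0.3814] yawx 5.99 z [-6.e-04 -1.e-04 -1.e+00] F [-4.5 -0.7 -0. ] op 0.0114 q [ 0.23 -0.15  1.81  0.    1.48  1.7 ]
tool shift cm [-0.03  0.01 -5.16]
```

View pics/w15.png

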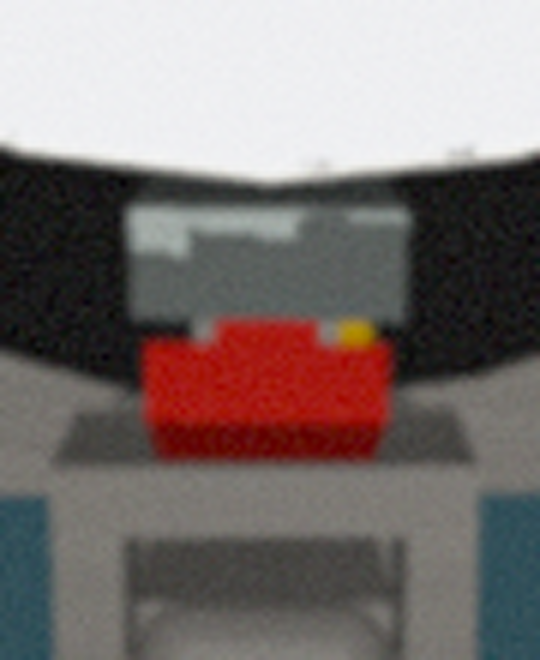

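The catch is held in by the eye and the prong is through the hole. Continuing at 1 mm per call.

```bash
python3 -m creep '[[[0,0,0.1],[0,0,0]],[[0,0,0],[0,0,0]]]';python3 -m creep '[[[0,0,0.1],[0,0,0]],[[0,0,0],[0,0,0]]]'; python3 -m creep '[[[0,0,0.1],[0,0,0]],[[0,0,0],[0,0,0]]]'
```

```text
t: 22.62
tool_pos: [0.4668, 0.1615, 0.3804]
orientation: [3.137, 0.164, -0.001]
force: [-4.5, -0.9, -0.1]
opening: 0.0113
t: 22.78
tool_pos: [0.4668, 0.1615, 0.3794]
orientation: [3.137, 0.164, -0.001]
force: [-4.8, -0.5, -1.3]
opening: 0.0116
t: 22.95
tool_pos: [0.4668, 0.1614, 0.3778]
orientation: [3.137, 0.164, -0.002]
force: [-1.4, -0.3, -6.0]
opening: 0.0113
```

The catch has snapped out: Fx fell from −4.8 to −1.4 N and the catch now pulls the eye down. Next I'll feel for the stop in half-millimetre steps.

```bash
python3 -m creep '[[[0,0,0.05],[0,0,0]],[[0,0,0],[0,0,0]]]';python3 -m creep '[[[0,0,0.05],[0,0,0]],[[0,0,0],[0,0,0]]]'
```

```text
t: 23.12
tool_pos: [0.467, 0.1615, 0.3777]
orientation: [3.137, 0.164, -0.001]
force: [-1.7, -0.2, -6.2]
opening: 0.0115
t: 23.28
tool_pos: [0.467, 0.1615, 0.3775]
orientation: [3.137, 0.164, 0.0]
force: [-1.8, 0.5, -6.0]
opening: 0.0115
```

```bash
python3 -m creep '[[[0,0,0.05],[0,0,0]],[[0,0,0],[0,0,0]]]';python3 -m creep '[[[0,0,0.05],[0,0,0]],[[0,0,0],[0,0,0]]]'
```

```text
t: 23.45
tool_pos: [0.4671, 0.1615, 0.3773]
orientation: [-3.137, -0.164, -0.001]
force: [-1.4, -1.1, -4.9]
opening: 0.0115
t: 23.62
tool_pos: [0.4671, 0.1615, 0.377]
orientation: [-3.137, -0.164, -0.001]
force: [0.1, -0.4, -2.8]
opening: 0.0116
```

```bash
python3 -m creep '[[[0,0,0.05],[0,0,0]],[[0,0,0],[0,0,0]]]';python3 -m creep '[[[0,0,0.05],[0,0,0]],[[0,0,0],[0,0,0]]]'
```

```text
t: 23.78
tool_pos: [0.4671, 0.1615, 0.3766]
orientation: [-3.137, -0.164, -0.001]
force: [-1.2, -1.0, -2.0]
opening: 0.0112
t: 23.95
tool_pos: [0.4671, 0.1615, 0.376]
orientation: [-3.137, -0.164, -0.001]
force: [0.0, 1.0, -1.3]
opening: 0.0111
```

```bash
python3 -m creep '[[[0,0,0.05],[0,0,0]],[[0,0,0],[0,0,0]]]';python3 -m creep '[[[0,0,0.05],[0,0,0]],[[0,0,0],[0,0,0]]]'
```

```text
t: 24.12
tool_pos: [0.4671, 0.1615, 0.376]
orientation: [-3.137, -0.164, -0.001]
force: [-2.2, -1.1, 2.7]
opening: 0.0113
t: 24.28
tool_pos: [0.4671, 0.1615, 0.3759]
orientation: [-3.137, -0.164, -0.002]
force: [-4.8, -1.8, 6.7]
opening: 0.0119
```

```bash
python3 -c "
from h import *
cs={n:read_camera(n) for n in ('wrist','side')}
crop(cs['wrist']['img'],240,100,90,110,6,'pics/w16.png')
toolto([.4666,.1614,.433])"
```

```text
t 24.38 pos [0.467  0.1615 0.3759] yawx 6.0 z [ 1.1e-03  1.0e-04 -1.0e+00] F [-4.1 -1.4  6.8] op 0.0113 q [ 0.23 -0.14  1.81 -0.    1.47  1.7 ]
tool shift cm [-0.04  0.01 -5.71]
```

View pics/w16.png

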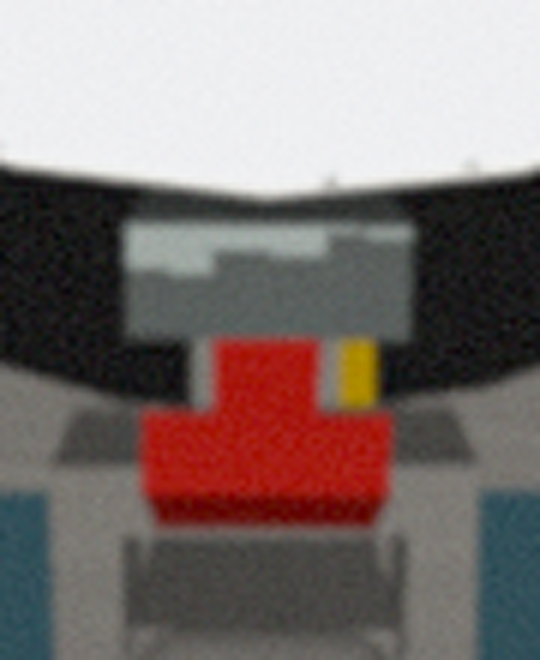

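The stop is felt: z stays at 0.376 while force climbs about 4 N per half millimetre. The picture shows the red catch out over the eye's top. One more small step to confirm.

```bash
python3 -m creep '[[[0,0,0.05],[0,0,0]],[[0,0,0],[0,0,0]]]';python3 -m creep '[[[0,0,0.05],[0,0,0]],[[0,0,0],[0,0,0]]]'
```

```text
t: 24.55
tool_pos: [0.467, 0.1615, 0.3759]
orientation: [-3.137, -0.164, -0.002]
force: [-6.4, -2.3, 9.9]
opening: 0.0115
t: 24.72
tool_pos: [0.467, 0.1615, 0.3759]
orientation: [-3.137, -0.164, -0.003]
force: [-8.2, -3.7, 12.4]
opening: 0.0114
```

The hard stop is confirmed at about 15 N including weight. I'll unload the press, open and withdraw upward.

```bash
python3 -m creep '[[[0,0,-0.1],[0,0,0]],[[0,0,-0.08],[0,0,0]],[[0,0,0],[0,0,0]]]'; python3 -m creep '[[[0,0,0],[0,0,0]],[[0,0,0],[0,0,0]],[[0,0,0],[0,0,0]],[[0,0,0],[0,0,0]],[[0,0,0],[0,0,0]],[[0,0,0],[0,0,0]],[[0,0,0],[0,0,0]],[[0,0,0],[0,0,0]]]' 50; python3 -c "
from h import *
c=read_camera('wrist');cv2.imwrite('pics/w17.png',c['img'][:,:,::-1])
toolto([.4666,.1614,.433])"
```

```text
t: 24.97
tool_pos: [0.467, 0.1615, 0.3759]
orientation: [-3.137, -0.164, -0.001]
force: [-2.4, -1.2, 4.4]
opening: 0.0117
t: 25.63
tool_pos: [0.4669, 0.1615, 0.3755]
orientation: [-3.137, -0.164, 0.0]
force: [0.1, -0.6, -0.2]
opening: 0.0463
t 25.68 pos [0.467  0.1615 0.3755] yawx 6.0 z [ 1.e-04  0.e+00 -1.e+00] F [ 0.3 -0.8  0.2] op 0.0465 q [ 0.23 -0.14  1.81 -0.    1.47  1.7 ]
tool shift cm [-0.04  0.01 -5.75]
```

View pics/w17.png

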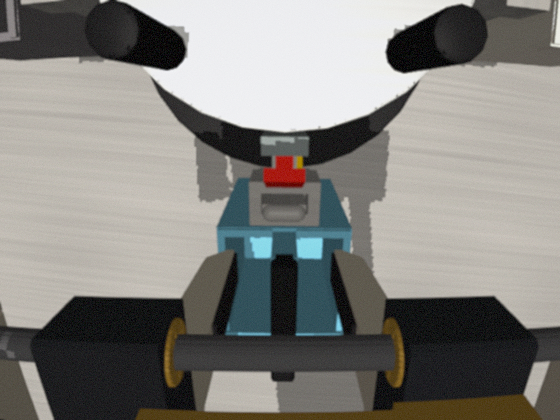

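The bar is free, with the fingers open either side. Lifting clear.

```bash
python3 -m creep '[[[0,0,-0.5],[0,0,0]],[[0,0,-1.5],[0,0,0]],[[0,0,-2.5],[0,0,0]],[[0,0,-3.5],[0,0,0]],[[0,0,-3.5],[0,0,0]],[[-1,0,-2.5],[0,0,0]],[[-2,0,0],[0,0,0]],[[-2,0,0],[0,0,0]],[[0,0,0],[0,0,0]],[[0,0,0],[0,0,0]]]'; python3 -c "
from h import *
import pickle
cs={n:read_camera(n) for n in ('wrist','side','scene')}
pickle.dump(cs,open('c18.pkl','wb'))
cv2.imwrite('pics/w18.png',cs['wrist']['img'][:,:,::-1])
cv2.imwrite('pics/s18.png',cs['scene']['img'][:,:,::-1])
crop(cs['side']['img'],140,160,150,130,5,'pics/d18.png')
toolto([.4666,.1614,.433])"
```

```text
t: 26.52
tool_pos: [0.4168, 0.1563, 0.5164]
orientation: [-3.137, -0.165, -0.003]
force: [-0.2, 0.1, -0.6]
opening: 0.046
t 26.67 pos [0.4176 0.1563 0.5154] yawx 5.99 z [-2.e-04 -1.e-04 -1.e+00] F [ 0.6 -0.6  0.2] op 0.0467 q [ 0.24 -0.31  1.7  -0.    1.75  1.71]
tool shift cm [4.92 0.   8.23]
```

View pics/w18.png

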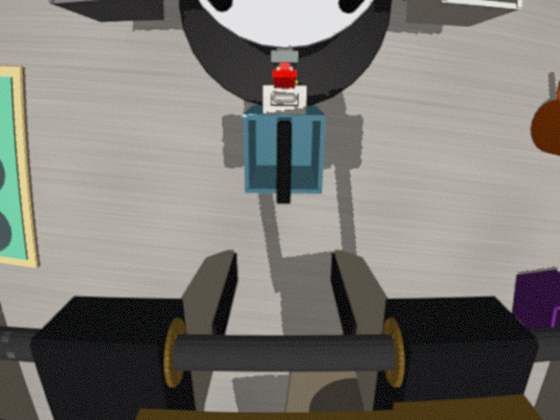

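View pics/s18.png

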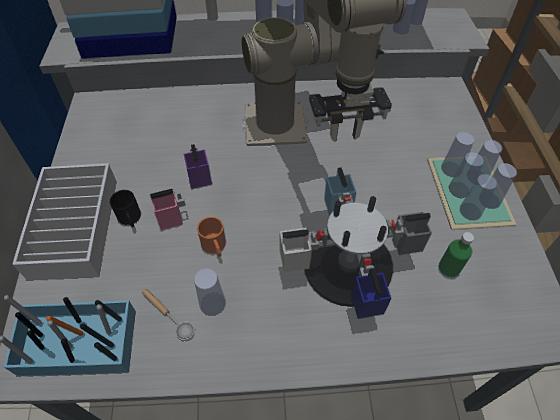

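View pics/d18.png

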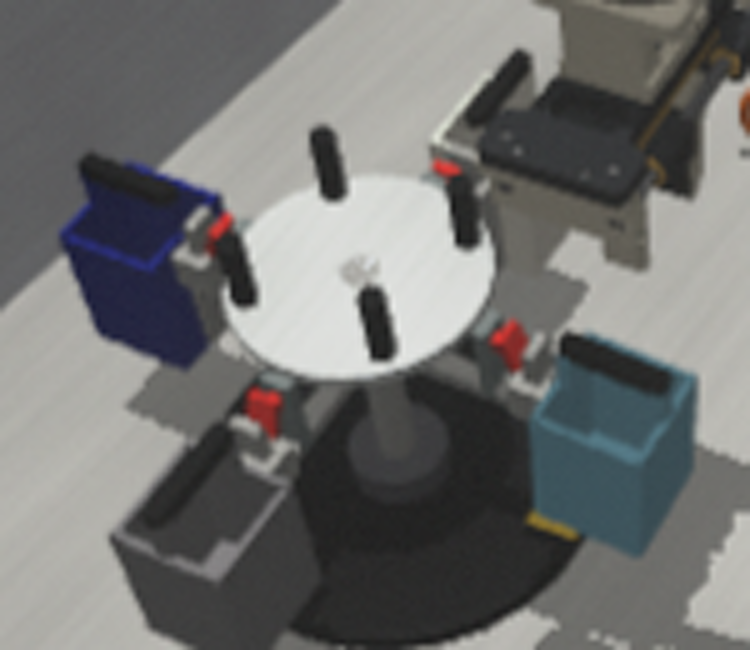

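The caddy hangs level with the catch out. The pegs are at the same pixels as before, so the carousel has not turned, and the bystanders are unmoved. Handing in.

```bash
python3 -c "
from plant import *
print(close_job())"
```

```text
the job is handed in; nothing more can be done
None
```

The light-blue caddy is hanging latched on the empty hook, and the hook stands over the yellow mark. I handed the job in at about 26.7 s.

- **Carousel:** I pushed one peg round by about 63°, so the hook ended at about 186° against 187.5–188° for the mark. That is roughly 4 mm off in plan by two cameras, inside the 12 mm limit. I did not trim it further. The pegs were at the same pixels after hanging, so it did not turn.
- **First grasp:** My first lift left without the caddy because the fingers had not finished closing. The caddy was not disturbed, and the second grasp held.
- **Hanging:** Pressing straight down, I felt the catch ramp (about 4 N), then the catch snapping out. At the hard stop the height stayed at 0.376 m while the measured force rose to 12.4 N, about 15 N with the caddy's weight. That is well under 30 N.
- **Last checks:** The pictures show the catch out over the eye's top, the caddy hanging level and the other things where they were. The gripper is clear, with no contact force left.

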